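Shut off the air, unlatch the blasting box and rack the mould

TASK

Shut off the compressed air to the small blasting box by turning the blue valve handle square across the pipe, right up against its stop; only then lift the latch lever on the front of the box over past centre, so that the hook lets go and the lid springs up. Take the mould half out of the box and set it gently, face up as it lay and without letting it drop, fully down in the empty middle bay of the wooden rack. Leave the lid open, the air shut and the yellow and black jars where they stand.

Things in the scene. Friction and masses are not known exactly. Their poses are not given: they have to be found in the camera images.
- valve_handle (a joint): blue-sleeved lever handle of the brass ball valve beside the box (on its right, as the robot sees it). 0 = in line with the pipe, pointing away from the box: air on. 1.57 = square across the pipe, pointing to the box's front (robot) side: shut, against a hard stop. It turns about the vertical and shuts clockwise seen from above. Starts between 0 and 0.35; about 0.25 N m of friction, stays where it is left.
- valve_pivot (a point): point on the handle's vertical turning axis, at half height of the blue sleeve, 126 mm above the bench. Fixed to the box: its x axis points to the box's back (away from the latch), its y axis along the pipe towards the box, z up. The pipe's top lies 40 mm below the middle of the sleeve.
- handle_grip (a point): middle of the blue sleeve (sleeve 64 mm long, 13 mm wide, 12 mm high), 62 mm from the turning axis. It turns with the handle: y axis along the handle towards the turning axis, x across it, z up.
- latch_lever (a joint): lever of the over-centre draw latch in the middle of the box's front. 0 = shut, lever hanging flat down the front. It grows to 2.4 as the tip swings out towards the robot and up. The first 0.45 rad are held back by the spring hook (under 0.06 N m), then it goes over centre; between 0.8 and 0.95 rad the hook slips off the lid's keeper and drops towards the robot. Stays where it is left.
- latch_pivot (a point): the lever's turning axis (level, along this point's y), 78 mm above the bench and 11 mm in front of the box's front wall. Fixed to the box: x axis to the box's back, y to its left, z up. Swung out, lever and hook reach up to 0.11 m out from the front wall, so carry things over them.
- latch_tab (a point): middle of the black finger tab at the lever's free end: 18 mm wide (along its y, level, parallel to the box's front), 18 mm long, 5 mm thick. 39 mm from the turning axis; with the latch shut it lies 15 mm further out from the front wall than the axis and 36 mm below it (42 mm above the bench), with free room on both sides and in front.
- lid (a joint): clear lid with an aluminium frame, hinged along the top of the box's back wall. 0 = shut, 1.85 = standing open and leaning back against its stop. A spring lifts it (about 1.5 s, under 1 N at the front edge) as soon as the hook is off, and keeps it open.
- lid_edge (a point): middle of the lid's front edge, 112 mm above the bench when shut. Moves with the lid.
- chamber_floor (a point): centre of the perforated floor inside the box, 62 mm above the bench; x to the box's back, y to its left. Inside, the chamber is 84 mm (x) by 120 mm (y) and the walls' top is 108 mm above the bench. Outside the box is 96 by 132 mm. The pipe leaves its right wall 25 mm behind the centre.
- mould_center (a point): centre of the loose mould half, an aluminium block 60 mm long (its x), 36 mm wide (y) and 34 mm high (z), 0.14 to 0.28 kg, ring-shaped recess in its upper face. It starts inside the shut box, long side along the box's x, with only about 12 mm between its ends and the walls but over 30 mm beside its long sides. The bench top between the box's front and the robot, right of the rack, is bare for 0.16 m.
- empty_bay (a point): where the mould half's centre comes to lie in the empty middle bay: 25 mm above the bench (bay floor 8 mm up). x axis along the bay, z up. The bay is 66 mm long and 41 mm wide; partitions 4 mm thick and 26 mm above the bay floor; at each end only a sill 5 mm above the bay floor, so the ends are open to the fingers. A mould half of the same size stands in the bay on either side, its top 42 mm above the bench. Either way round is right.
- yellow_jar: bystander: small yellow jar with a white lid, 35 mm across, 30 mm high; origin at the middle of its underside. Loose.
- black_jar: bystander: small black jar, 40 mm across, 34 mm high; origin at the middle of its underside. Loose.

How it is judged:
By the outcome, as a careful person would: the job done as asked, in the order asked, and still so for the second after the job is handed in, with the robot touching nothing.
It also fails if it takes over 72 s, if anything falls off the work surface, if the arm or the gripper's body presses on something with over 40 N, if the wrist force passes 120 N, or if a joint passes its speed limit or range.

ROBOT

A 7-joint arm with a two-finger parallel gripper is mounted at the origin on the work surface; the furniture and walls round the work are solid. World frame = base frame: x ahead of the robot, y to its left, z up, the work surface at z = 0. Lengths are in mm, angles in degrees, forces in N, time in s.
With the tool pointing down it reaches from about 425 to 1025 mm from the base axis. Payload 9.4 kg.
Tool frame: the origin (TCP) lies at the very end of the fingers, on their centre line; the grasp point (between the pads) lies 19 mm behind it; z points along the fingers, x is the direction in which the jaws open and shut, and the axes are right-handed (so a half turn about z gives the same grasp; the last joint's range is limited). The gripper opens to 85 mm and grips with 20 to 120 N. Pads are 22 mm wide; open, the fingers measure 114 mm over their backs; the gripper's body (76 mm by 85 mm) begins 54 mm behind the grasp point. The pads swing forward as they close: fully open they stand 13 mm farther back than shut.
Start: joints at [-68.337, 34.337, -0.143, 91.639, 0.103, 54.024, -4.572], TCP at [318.484, 651.3, 231.275] pointing down, gripper open.
Joint ranges: [-147.43, 147.43], [-19.82, 112.94], [-74.19, 73.91], [6.32, 146.72], [-59.91, 239.91], [6.04, 106.73], [-150.56, 150.56]. Speed limits (degrees/s): [127.2, 127.2, 172.46, 172.46, 180, 180, 180].

INTERFACE

Orientations are given as a 3x3 rotation matrix whose columns are the frame's x, y, z axes.
In Python, from rig import arm, eyes, close_job gives the robot as it stands. The module is installed in compiled form; this text tells all that it offers.
- The arm moves only by the tool apply_moves, never from a script. Its argument "rows" is a list of rows, each an object of numbers: "x", "y", "z": the shift along the world's x, y, z in mm; "spin": the turn about the world's z in rad; "grip": the gripper command: -1 is shut, 1 is fully open, values between are in proportion. In form: [{"x": .., "y": .., "z": .., "spin": .., "grip": ..}, ...]. A call has 1 to 5 rows; each row shifts and turns the commanded pose from where the row before left it; what a row does not reach is not made up. A row lasts 1/10 s, in which the tool goes at most 50 mm and 8.59 degrees, less where a joint would pass 70% of its speed; a pose out of reach is approached as far as the arm can. A call with a gripper value outside its range is refused whole. The fingers move at their own pace and stop on an object; "squeeze" is the grip in N (left out, the last holds). Time passes only in rows, so rows that do not move let the fingers close. It gives the time, the measured TCP pose, the force and the opening at its end, in the units of the state.
- arm.get_obs(): the state, without advancing time (a new reading comes with each control period).
- eyes.snapshot(name): name is "scene" or "top" or "wrist"; returns a dict with "pixels" (420x560x3 uint8, red, green, blue), "intrinsics" (3x3 intrinsics, pixels), "R" (3x3) and "t" (3): a world point X has camera coordinates R X + t; the wrist camera has in their place "hand_eye" (4x4, takes a point from camera to tool coordinates, whose origin is the TCP and whose axes are the tool frame's). Camera axes: x right, y down, z forward; pixel columns grow to the right and rows downward; lengths in mm; the calibration is good to about 2 mm. A picture is of the moment at which its call begins: read the wrist's pose just before it. There is no depth.
- close_job(): hands the job in, once; it reports no verdict.
Trained networks look in a picture, given as the dict that the camera call returned (one of the last four; its "shot" number tells which), for a name from the list of things; names that differ only in an ending like _2 or _b are one class to them, and where a whole thing is asked for, a point or a joint stands for the part that bears it (a point fixed in the world has none). Each returns a list of dicts, best first, with "confidence" (0 to 1); they miss things now and then, are a little off and sometimes report something else, mostly with a low value. They report only what shows in the picture. A call takes as long as a camera call.
- eyes.spot_in(name, picture): "pixel" ([column, row] in pixels, amid what is visible of it).
The state is a dict: "t": time; "qpos": joint angles; "dq": joint speeds; "effort": joint torques, N m; "tool_pos": TCP position; "orientation": TCP orientation; "force": force on the tool from outside, world axes, zero at the start; "moment": the same for the moment, N m; "width": opening from 0.0 (shut) to 1.0 (fully open).
Only numpy, scipy, OpenCV 4.12 (cv2) and the standard library are available. Lean on these libraries where they do the work, as an engineer would, in place of code of your own. Each camera call takes 0.05 s, during which the arm holds its last target.

## Working session

There is one attempt and no reset: what is moved stays moved. The work goes in short steps, Python scripts to look and compute and a tool call to move; the robot and the scene stay as the last step left them, time stands still between calls to the robot, and variables do not carry over. Pictures are saved under pics/ and viewed, and the job is handed in when it is done.

Besides the shell and the picture viewer there is one more tool, called after "Request:" by a JSON object that holds its "api" and its "payload". apply_moves: Moves the arm, as the interface text tells. Its arguments: {"type":"object","properties":{"rows":{"type":"array"},"squeeze":{"type":"number"}},"required":["rows"]}

```bash
mkdir -p pics; cat > h.py <<'E'
import numpy as np, cv2
from rig import arm, eyes, close_job
def save(p,n):
    cv2.imwrite(f'pics/{n}.png',cv2.cvtColor(np.asarray(p['pixels']),cv2.COLOR_RGB2BGR))
def cam(p,obs=None):
    K=np.array(p['intrinsics'])
    if 'R' in p and p.get('R') is not None: return K,np.array(p['R']),np.array(p['t']).ravel()
    H=np.array(p['hand_eye']); T=np.eye(4);T[:3,:3]=np.array(obs['orientation']);T[:3,3]=obs['tool_pos']
    M=np.linalg.inv(T@H); return K,M[:3,:3],M[:3,3]
def proj(c,X):
    K,R,t=c; q=K@(R@np.asarray(X,float)+t); return q[:2]/q[2]
def onz(c,px,z):
    K,R,t=c; C=-R.T@t; d=R.T@np.linalg.solve(K,[px[0],px[1],1.]); return C+d*(z-C[2])/d[2]
def tri(cs,ps):
    A=np.zeros((3,3));b=np.zeros(3)
    for c,p in zip(cs,ps):
        K,R,t=c;C=-R.T@t;d=R.T@np.linalg.solve(K,[p[0],p[1],1.]);d/=np.linalg.norm(d);P=np.eye(3)-np.outer(d,d);A+=P;b+=P@C
    return np.linalg.solve(A,b)
E
python3 - <<'E'
from h import *
o=arm.get_obs(); print(o)
names=['valve_handle','handle_grip','latch_tab','latch_lever','lid','lid_edge','mould_center','empty_bay','yellow_jar','black_jar','valve_pivot','chamber_floor']
for n in ['scene','top','wrist']:
    o=arm.get_obs();p=eyes.snapshot(n);save(p,n+'0');c=cam(p,o)
    print(n,(-c[1].T@c[2]).round(), p['intrinsics'][0])
    for k in names:
        try: r=eyes.spot_in(k,p)
        except Exception as e: print(k,e);continue
        print(k,[(np.round(a['pixel']).tolist(),round(a['confidence'],2)) for a in r][:4])
E
```

```text
{'t': 0.0, 'qpos': array([-68.33839422,  34.38552461,  -0.14513107,  91.68117568,
         0.10494278,  54.02336259,  -4.57122816]), 'dq': array([-0.1050268 ,  0.0404616 ,  0.09792781, -0.06770538,  0.01652815,
       -0.01188417, -0.03497343]), 'effort': array([-5.52309848e-04, -7.76425266e+01,  1.56487450e+00, -2.58009160e+01,
        1.24131812e-02,  9.03982669e-03, -3.69281634e-05]), 'tool_pos': array([318.27887087, 650.87556888, 230.4028792 ]), 'orientation': array([[ 4.39175036e-01,  8.98401363e-01, -5.28244053e-04],
       [ 8.98400163e-01, -4.39175319e-01, -1.47894236e-03],
       [-1.56067559e-03,  1.74940023e-04, -9.99998767e-01]]), 'force': array([-0.20992876, -0.61817185,  0.41924999]), 'moment': array([ 0.0131827 ,  0.01083058, -0.01577777]), 'width': 0.9966585076026566}
scene [327. 447. 812.] [527.54350339   0.         275.32392533]
valve_handle [([272.0, 130.0], 0.68)]
handle_grip [([273.0, 130.0], 0.76), ([250.0, 197.0], 0.22)]
latch_tab [([286.0, 223.0], 0.58), ([274.0, 130.0], 0.18)]
latch_lever []
lid [([251.0, 195.0], 0.87)]
lid_edge [([251.0, 196.0], 0.97)]
mould
[... 236 characters left out ...]
[463.18709355   0.         290.4766494 ]
valve_handle [([378.0, 159.0], 0.86)]
handle_grip [([376.0, 159.0], 0.7)]
latch_tab [([294.0, 208.0], 0.46)]
latch_lever [([293.0, 212.0], 0.41)]
lid [([293.0, 171.0], 0.57)]
lid_edge [([356.0, 226.0], 0.72), ([294.0, 176.0], 0.67)]
mould_center []
empty_bay [([216.0, 268.0], 0.6)]
yellow_jar [([360.0, 226.0], 0.69)]
black_jar [([196.0, 174.0], 0.61)]
valve_pivot [([297.0, 166.0], 0.63)]
chamber_floor [([298.0, 170.0], 0.73)]
wrist [260. 680. 374.] [341.95540259   0.         274.61395329]
valve_handle []
handle_grip []
latch_tab []
latch_lever []
lid []
lid_edge []
mould_center []
empty_bay []
yellow_jar []
black_jar []
valve_pivot []
chamber_floor []
```

View pics/scene0.png

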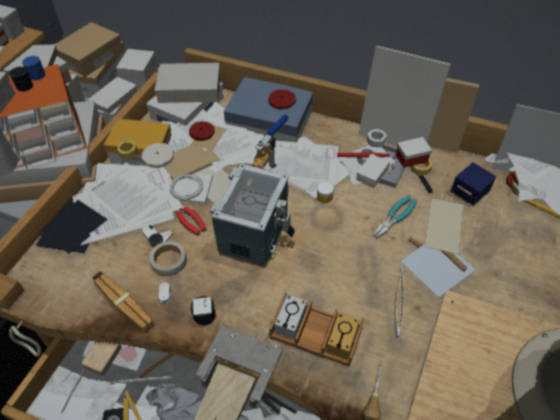

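View pics/top0.png

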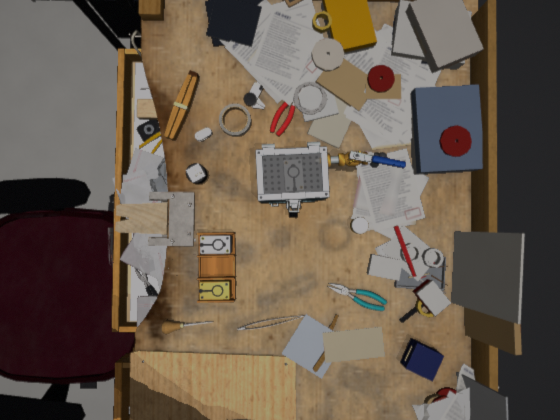

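The scene picture shows the box at about (250,215), the valve with its blue handle at (275,128), and the rack at (315,328). In the top picture the box is at (293,174), the handle at (388,160), and the rack's empty bay at (217,266). I'll enlarge these for exact corners.

```bash
python3 - <<'E'
from h import *
p=eyes.snapshot('top');c=cam(p);s=eyes.snapshot('scene');cs=cam(s)
import pickle;pickle.dump((c,cs),open('cams.pkl','wb'))
I=cv2.imread('pics/top0.png');
cv2.imwrite('pics/t1.png',cv2.resize(I[130:230,240:420],None,fx=4.4,fy=4.4,interpolation=cv2.INTER_CUBIC))
cv2.imwrite('pics/t2.png',cv2.resize(I[220:310,180:260],None,fx=6,fy=6,interpolation=cv2.INTER_CUBIC))
I=cv2.imread('pics/scene0.png');
cv2.imwrite('pics/s1.png',cv2.resize(I[100:270,190:340],None,fx=3.5,fy=3.5,interpolation=cv2.INTER_CUBIC))
for px,z in [((388,160),126),((293,174),112),((216,268),25),((360,226),30),((196,174),34),((0,0),0),((560,0),0),((0,420),0)]: print(px,onz(c,px,z).round(1))
E
```

```text
(388, 160) [ 632.9 -271.2  126. ]
(293, 174) [606.5 -98.4 112. ]
(216, 268) [425.1  51.2  25. ]
(360, 226) [ 512.3 -238.    30. ]
(196, 174) [612.8  92.7  34. ]
(0, 0) [972.2 507.9   0. ]
(560, 0) [1002.8 -673.2    0. ]
(0, 420) [115. 482.   0.]
```

View pics/t1.png

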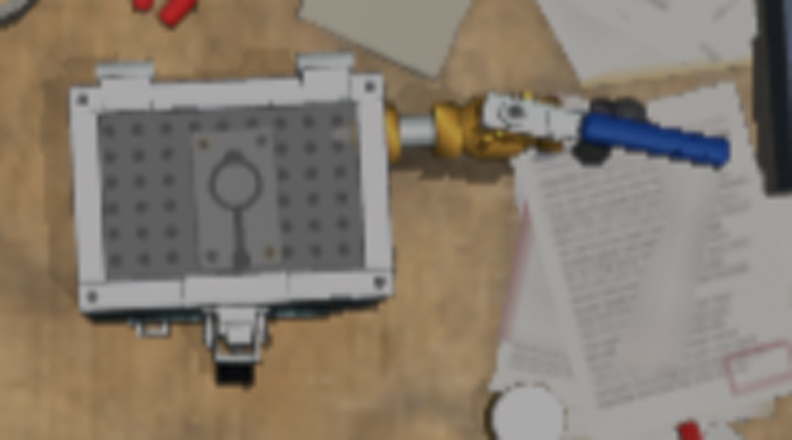

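View pics/t2.png

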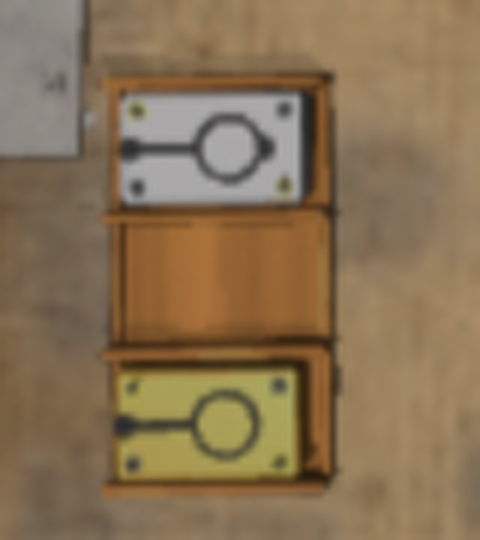

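View pics/s1.png

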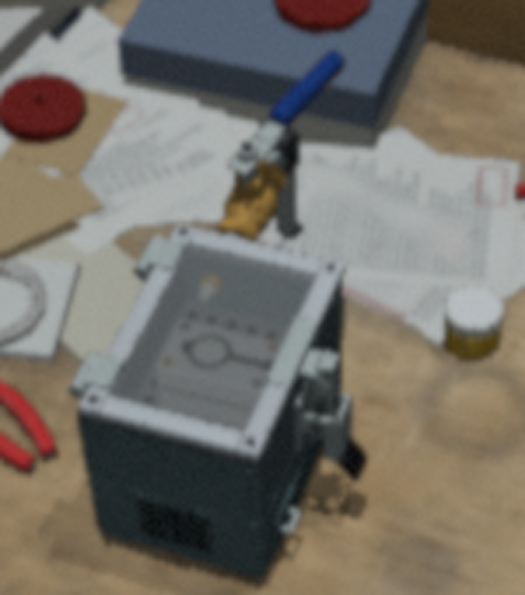

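```bash
python3 - <<'E'
from h import *
import pickle;c,cs=pickle.load(open('cams.pkl','rb'))
t1=lambda u,v:(240+(u+.5)/4.4-.5,130+(v+.5)/4.4-.5); t2=lambda u,v:(180+(u+.5)/6-.5,220+(v+.5)/6-.5); s1=lambda u,v:(190+(u+.5)/3.5-.5,100+(v+.5)/3.5-.5)
A=[onz(c,t1(*q),113) for q in [(83,99),(370,87),(92,296),(379,283)]]
print('box',np.round(A,1)); ctr=np.mean(A,0);print(ctr.round(1))
d=(A[1]-A[0]+A[3]-A[2]);print('yaw of -y edge',np.degrees(np.arctan2(d[0],-d[1])), 'dims',[np.linalg.norm(A[i]-A[j]).round(1) for i,j in [(0,1),(2,3),(0,2),(1,3)]])
S=[s1(*q) for q in [(93,399),(183,232),(251,443),(333,267)]]
T=[t1(*q) for q in [(83,99),(370,87),(92,296),(379,283)]]
for a,b in zip(T,S): print('tri',tri([c,cs],[a,b]).round(1))
print('mould',onz(c,t1(235,198),96).round(1))
print('tab', tri([c,cs],[t1(235,373),s1(354,461)]).round(1), onz(c,t1(235,373),42).round(1))
print('pivot',tri([c,cs],[t1(514,112),s1(265,145)]).round(1),onz(c,t1(514,112),128).round(1))
g=[onz(c,t1(*q),126) for q in [(585,125),(724,152)]];print('sleeve',np.round(g,1),np.linalg.norm(g[0]-g[1]))
print('tri grip',tri([c,cs],[t1(655,138),s1(308,86)]).round(1))
R=[onz(c,t2(*q),34) for q in [(105,213),(330,213),(105,352),(330,345),(105,80),(328,78),(105,489),(328,488)]];print('rack',np.round(R,1))
print('bay from tri',tri([c,cs],[(216.5,266),(315,330)]))
E
```

```text
box [[ 645.8  -34.5  113. ]
 [ 652.8 -154.7  113. ]
 [ 563.4  -39.3  113. ]
 [ 570.4 -159.1  113. ]]
[608.1 -96.9 113. ]
yaw of -y edge 3.3012731633517314 dims [np.float64(120.4), np.float64(120.1), np.float64(82.6), np.float64(82.5)]
tri [645.5 -34.5 116.5]
tri [ 652.7 -154.2  116. ]
tri [563.6 -39.2 115.8]
tri [ 570.  -158.6  117.9]
mould [607.2 -99.1  96. ]
tab [ 534.5 -101.7   39.8] [ 534.  -101.8   42. ]
pivot [ 635.9 -213.4  133.2] [ 640.7 -212.9  128. ]
sleeve [[ 636.1 -242.9  126. ]
 [ 625.7 -301.   126. ]] 59.0494275739655
tri grip [ 630.7 -271.5  128.6]
rack [[451.2  87.9  34. ]
 [451.8  13.6  34. ]
 [405.3  87.1  34. ]
 [408.1  13.   34. ]
 [495.2  88.6  34. ]
 [496.6  14.9  34. ]
 [360.3  86.4  34. ]
 [361.   13.   34. ]]
bay from tri [428.98967223  52.59419014   9.77659214]
```

Request:
{"api": "apply_moves", "payload": {"rows": [{"x":15,"y":-46,"z":4,"spin":-0.07,"grip":1},{"x":15,"y":-46,"z":4,"spin":-0.07,"grip":1},{"x":15,"y":-46,"z":4,"spin":-0.07,"grip":1},{"x":15,"y":-46,"z":4,"spin":-0.07,"grip":1},{"x":15,"y":-46,"z":4,"spin":-0.07,"grip":1}], "squeeze": 20}}

```text
t: 2.55
tool_pos: [393.9, 419.5, 251.6]
orientation: [[0.723, 0.691, 0.0], [0.691, -0.723, 0.0], [0.001, -0.0, -1.0]]
force: [0.9, 0.5, -0.0]
width: 1.001
```

Request:
{"api": "apply_moves", "payload": {"rows": [{"x":15,"y":-46,"z":4,"spin":-0.07,"grip":1},{"x":15,"y":-46,"z":4,"spin":-0.07,"grip":1},{"x":15,"y":-46,"z":4,"spin":-0.07,"grip":1},{"x":15,"y":-46,"z":4,"spin":-0.07,"grip":1},{"x":15,"y":-46,"z":4,"spin":-0.07,"grip":1}]}}

```text
t: 3.05
tool_pos: [468.8, 189.5, 271.8]
orientation: [[0.916, 0.402, 0.001], [0.402, -0.916, 0.001], [0.001, -0.0, -1.0]]
force: [0.6, 1.2, -0.3]
width: 1.001
```

Request:
{"api": "apply_moves", "payload": {"rows": [{"x":15,"y":-46,"z":4,"spin":-0.07,"grip":0.5},{"x":15,"y":-46,"z":4,"spin":-0.07,"grip":0.2},{"x":15,"y":-46,"z":4,"spin":-0.07,"grip":-0.2},{"x":15,"y":-46,"z":4,"spin":-0.07,"grip":-0.2},{"x":15,"y":-46,"z":4,"spin":0,"grip":-0.2}]}}

```text
t: 3.55
tool_pos: [543.9, -40.5, 291.8]
orientation: [[0.991, 0.134, 0.001], [0.134, -0.991, 0.0], [0.001, -0.0, -1.0]]
force: [0.7, 0.9, 0.3]
width: 0.4
```

```bash
python3 - <<'E'
from h import *
o=arm.get_obs();p=eyes.snapshot('wrist');save(p,'w1');c=cam(p,o)
print((-c[1].T@c[2]).round())
for n,X in dict(pivot=(640,-212,126),grip=(631,-272,126),tab=(534.3,-101.5,42),mould=(607,-99,96),bay=(429,50.5,25)).items(): print(n,proj(c,X).round())
E
```

```text
[535.  24. 435.]
pivot [343. 367.]
grip [325. 412.]
tab [260. 232.]
mould [326. 254.]
bay [184.  88.]
```

View pics/w1.png

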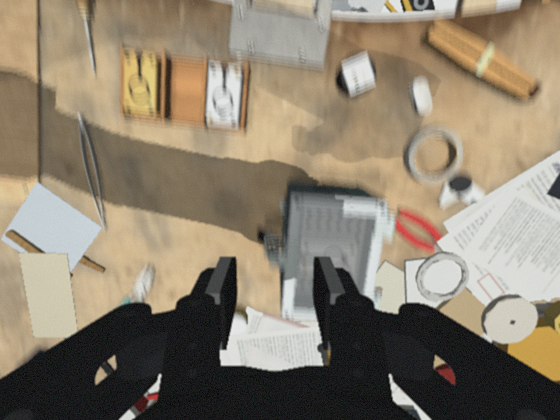

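Request:
{"api": "apply_moves", "payload": {"rows": [{"x":17,"y":-46,"z":-10,"spin":-0.06,"grip":-0.2},{"x":17,"y":-46,"z":-10,"spin":-0.06,"grip":-0.2},{"x":17,"y":-46,"z":-10,"spin":-0.06,"grip":-0.2},{"x":17,"y":-46,"z":-20,"spin":-0.06,"grip":-0.2},{"x":19,"y":-47,"z":-30,"spin":-0.045,"grip":-0.2}]}}

```text
t: 4.1
tool_pos: [627.7, -262.2, 217.3]
orientation: [[0.989, -0.151, 0.002], [-0.151, -0.989, -0.001], [0.003, 0.001, -1.0]]
force: [0.4, 1.3, 0.4]
width: 0.399
```

```bash
python3 - <<'E'
from h import *
o=arm.get_obs();p=eyes.snapshot('wrist');save(p,'w2');c=cam(p,o)
for n,X in dict(pivot=(640,-212,126),grip=(631,-272,126)).items(): print(n,proj(c,X).round())
p=eyes.snapshot('scene');I=cv2.cvtColor(p['pixels'],cv2.COLOR_RGB2BGR)
cv2.imwrite('pics/s2.png',cv2.resize(I[40:240,190:390],None,fx=3,fy=3,interpolation=cv2.INTER_CUBIC))
E
```

```text
pivot [281. 146.]
grip [281. 232.]
```

View pics/w2.png

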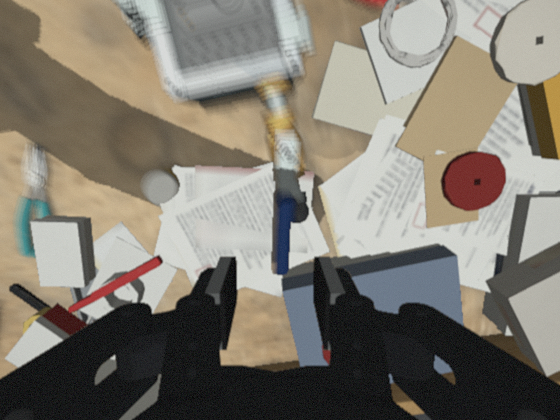

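View pics/s2.png

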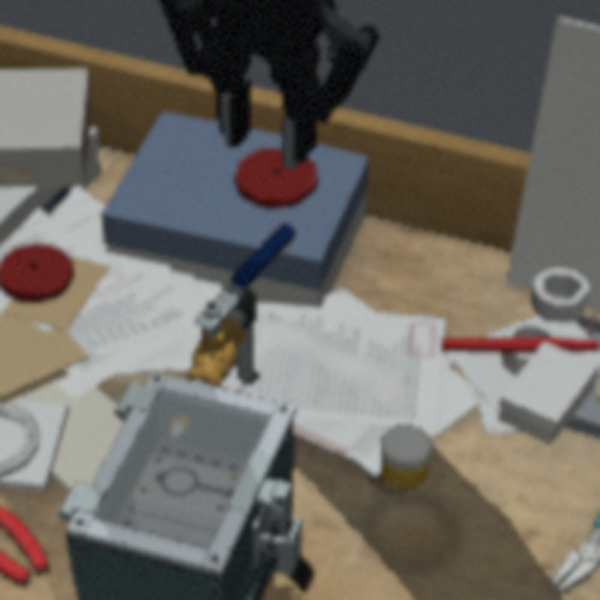

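Request:
{"api": "apply_moves", "payload": {"rows": [{"z":-40,"grip":-0.2},{"z":-40,"grip":-0.2},{"z":-20,"grip":-0.2},{"grip":-0.3}]}}

```text
$.rows[0]: bad value
```

Request:
{"api": "apply_moves", "payload": {"rows": [{"grip":-0.5},{"grip":-0.8},{"grip":-0.8},{"grip":-0.8}]}}

```text
$.rows[0]: bad value
```

All keys are needed.

Request:
{"api": "apply_moves", "payload": {"rows": [{"x":0,"y":0,"spin":0,"z":-40,"grip":-0.2},{"x":0,"y":0,"spin":0,"z":-40,"grip":-0.2},{"x":0,"y":0,"spin":0,"z":-20,"grip":-0.2},{"x":0,"y":0,"spin":0,"z":0,"grip":-0.3},{"x":0,"y":0,"spin":0,"z":0,"grip":-0.4}]}}

```text
t: 4.7
tool_pos: [627.3, -259.5, 117.6]
orientation: [[0.989, -0.148, 0.001], [-0.148, -0.989, -0.0], [0.001, 0.0, -1.0]]
force: [-0.7, -0.0, 0.6]
width: 0.3
```

```bash
python3 - <<'E'
from h import *
o=arm.get_obs();p=eyes.snapshot('wrist');I=cv2.cvtColor(p['pixels'],cv2.COLOR_RGB2BGR);cv2.imwrite('pics/w3.png',I)
p=eyes.snapshot('scene');I=cv2.cvtColor(p['pixels'],cv2.COLOR_RGB2BGR)
cv2.imwrite('pics/s3.png',cv2.resize(I[60:210,200:350],None,fx=4,fy=4,interpolation=cv2.INTER_CUBIC))
print(o['tool_pos'],o['force'],o['width'])
E
```

```text
[ 627.3254323  -259.54934405  117.57499631] [-0.67642221 -0.00556827  0.55527979] 0.3000864696215592
```

View pics/w3.png

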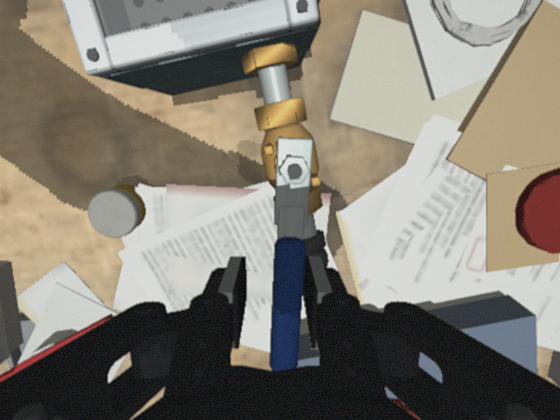

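View pics/s3.png

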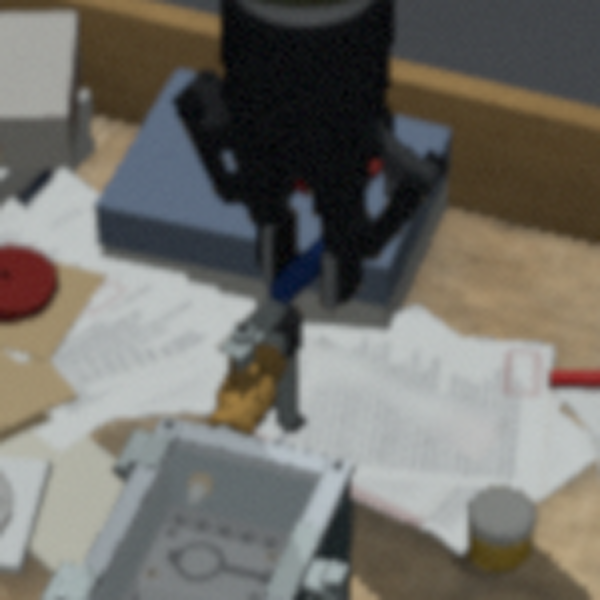

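```bash
python3 - <<'E'
from h import *
o=arm.get_obs();p=eyes.snapshot('wrist');c=cam(p,o)
print(o['tool_pos'],'pivot',[onz(c,(294,172),z).round(1) for z in(126,134,140)])
print('sleeve',[onz(c,q,132).round(1) for q in[(287,240),(285,370)]])
print(proj(c,(640,-212,126)),(-c[1].T@c[2]).round(), p['intrinsics'])
E
```

```text
[ 627.35037796 -260.02735043  118.70371609] pivot [array([ 642. , -214.6,  126. ]), array([ 641.7, -213.4,  134. ]), array([ 641.4, -212.6,  140. ])]
sleeve [array([ 635.3, -240.3,  132. ]), array([ 625.9, -300.9,  132. ])]
[288.20222919 166.34193609] [ 637. -196.  262.] [[341.95540259   0.         274.61395329]
 [  0.         341.95540259 216.87325983]
 [  0.           0.           1.        ]]
```

Request:
{"api": "apply_moves", "payload": {"rows": [{"x":3,"y":-10,"spin":0,"z":-6,"grip":-0.5},{"x":0,"y":0,"spin":0,"z":0,"grip":-0.7},{"x":0,"y":0,"spin":0,"z":0,"grip":-0.8},{"x":0,"y":0,"spin":0,"z":0,"grip":-0.8}], "squeeze": 20}}

```text
t: 5.25
tool_pos: [630.2, -271.9, 111.5]
orientation: [[0.989, -0.15, 0.002], [-0.15, -0.989, -0.003], [0.003, 0.002, -1.0]]
force: [1.6, -4.6, -1.3]
width: 0.154
```

```bash
cat > arc.py <<'E'
import numpy as np,sys
from rig import arm
piv=np.array([641,-213.]);o=arm.get_obs();p=np.array(o['tool_pos'][:2]);r=p-piv
R=np.array(o['orientation']);print('az',np.degrees(np.arctan2(r[1],r[0])),'r',np.linalg.norm(r),'jaw',np.degrees(np.arctan2(R[1,0],R[0,0])),o['force'],o['moment'])
st=float(sys.argv[1]);pp=p
for k in range(1,6):
    a=-st*k;q=piv+np.array([[np.cos(a),-np.sin(a)],[np.sin(a),np.cos(a)]])@(r/np.linalg.norm(r)*60);print((q-pp).round(1));pp=q
E
python3 arc.py 0.13
```

```text
az -100.351980013696 r 59.85070976974281 jaw -8.63997951214047 [ 1.63477882 -4.60307559 -1.25280575] [-1.11407668 -0.58369577 -0.34513785]
[-7.6  1.7]
[-7.3  2.9]
[-6.8  3.8]
[-6.3  4.6]
[-5.6  5.4]
```

Request:
{"api": "apply_moves", "payload": {"rows": [{"x":-7.6,"y":1.8,"z":0,"spin":-0.13,"grip":-0.8},{"x":-7.3,"y":2.9,"z":0,"spin":-0.13,"grip":-0.8},{"x":-6.8,"y":3.8,"z":0,"spin":-0.13,"grip":-0.8},{"x":-6.3,"y":4.6,"z":0,"spin":-0.13,"grip":-0.8},{"x":-5.6,"y":5.4,"z":0,"spin":-0.13,"grip":-0.8}]}}

```text
t: 5.75
tool_pos: [597.4, -253.4, 111.6]
orientation: [[0.693, -0.721, 0.004], [-0.721, -0.693, -0.004], [0.005, -0.0, -1.0]]
force: [6.7, -5.2, -5.2]
width: 0.145
```

```bash
python3 arc.py 0.12
```

```text
az -137.15433354937403 r 59.43652617253583 jaw -46.1655300743116 [ 6.70379951 -5.19770594 -5.20181304] [-1.1989907  -1.30596107 -0.234635  ]
[-5.   5.2]
[-3.9  6.1]
[-3.1  6.5]
[-2.3  6.8]
[-1.5  7. ]
```

Request:
{"api": "apply_moves", "payload": {"rows": [{"x":-5,"y":5.2,"z":0,"spin":-0.12,"grip":-0.8},{"x":-3.9,"y":6.1,"z":0,"spin":-0.12,"grip":-0.8},{"x":-3.1,"y":6.5,"z":0,"spin":-0.12,"grip":-0.8},{"x":-2.3,"y":6.8,"z":0,"spin":-0.12,"grip":-0.8},{"x":-1.5,"y":7,"z":0,"spin":-0.12,"grip":-0.8}]}}

```text
t: 6.25
tool_pos: [582.1, -221.4, 111.6]
orientation: [[0.165, -0.986, 0.004], [-0.986, -0.165, -0.004], [0.004, -0.003, -1.0]]
force: [6.9, -6.4, -5.2]
width: 0.148
```

```bash
python3 arc.py 0.04
```

```text
az -171.9028414789262 r 59.50351610604926 jaw -80.48660700944481 [ 6.94815186 -6.40819182 -5.1990154 ] [-1.2477682 -1.5165207 -0.1214425]
[-0.8  2.3]
[-0.2  2.4]
[-0.1  2.4]
[-0.   2.4]
[0.1 2.4]
```

Request:
{"api": "apply_moves", "payload": {"rows": [{"x":-0.4,"y":2.4,"z":0,"spin":-0.04,"grip":-0.8},{"x":-0.2,"y":2.4,"z":0,"spin":-0.04,"grip":-0.8},{"x":0,"y":2.4,"z":0,"spin":-0.03,"grip":-0.8}]}}

```text
t: 6.55
tool_pos: [581.6, -216.0, 111.7]
orientation: [[0.059, -0.998, 0.004], [-0.998, -0.059, -0.007], [0.007, -0.004, -1.0]]
force: [7.8, -16.9, -10.5]
width: 0.15
```

```bash
python3 arc.py 0.04
```

```text
az -177.1413338792221 r 59.43256712112932 jaw -86.6112932627411 [  7.80195954 -16.87952319 -10.48252898] [-3.4557375  -1.44815245  0.14315176]
[-0.6  2.4]
[0.  2.4]
[0.1 2.4]
[0.2 2.4]
[0.3 2.4]
```

Force has jumped at −177°, so the handle is at its stop. One more gentle press will confirm it.

Request:
{"api": "apply_moves", "payload": {"rows": [{"x":0,"y":2.5,"z":0,"spin":0,"grip":-0.8},{"x":0,"y":1,"z":0,"spin":0,"grip":-0.8},{"x":0,"y":0,"z":0,"spin":0,"grip":-0.8}]}}

```text
t: 6.85
tool_pos: [581.7, -216.0, 111.8]
orientation: [[0.059, -0.998, 0.005], [-0.998, -0.059, -0.012], [0.012, -0.005, -1.0]]
force: [8.2, -21.8, -13.4]
width: 0.145
```

Request:
{"api": "apply_moves", "payload": {"rows": [{"x":0,"y":0,"z":0,"spin":0,"grip":-0.4},{"x":0,"y":0,"z":0,"spin":0,"grip":-0.3},{"x":0,"y":0,"z":15,"spin":0,"grip":-0.3},{"x":0,"y":0,"z":40,"spin":0,"grip":-0.3},{"x":0,"y":0,"z":40,"spin":0,"grip":-0.3}]}}

```text
t: 7.35
tool_pos: [578.9, -208.5, 207.5]
orientation: [[0.062, -0.998, -0.002], [-0.998, -0.062, 0.001], [-0.001, 0.002, -1.0]]
force: [0.6, 0.2, 0.3]
width: 0.355
```

Request:
{"api": "apply_moves", "payload": {"rows": [{"x":-35,"y":30,"z":0,"spin":0,"grip":-0.3},{"x":-35,"y":30,"z":0,"spin":0,"grip":-0.3},{"x":-5,"y":30,"z":0,"spin":0,"grip":-0.3},{"x":0,"y":20,"z":0,"spin":0,"grip":-0.3},{"x":0,"y":0,"z":0,"spin":0,"grip":-0.3}]}}

```text
t: 7.85
tool_pos: [504.3, -95.5, 206.6]
orientation: [[0.066, -0.998, -0.0], [-0.998, -0.066, 0.003], [-0.003, 0.0, -1.0]]
force: [0.8, -0.3, -1.1]
width: 0.348
```

```bash
python3 - <<'E'
from h import *
o=arm.get_obs();p=eyes.snapshot('wrist');I=cv2.cvtColor(p['pixels'],cv2.COLOR_RGB2BGR);cv2.imwrite('pics/w4.png',I);c=cam(p,o)
print(o['tool_pos'],o['width'],o['force'])
print(proj(c,(534.3,-101.5,42)),proj(c,(549,-100.5,78)),proj(c,(641,-213,126)))
print(eyes.spot_in('latch_tab',p)[:2])
p=eyes.snapshot('top');I=cv2.cvtColor(p['pixels'],cv2.COLOR_RGB2BGR)
cv2.imwrite('pics/t4.png',cv2.resize(I[130:230,240:420],None,fx=4.4,fy=4.4,interpolation=cv2.INTER_CUBIC))
E
```

```text
[504.28435766 -95.53664197 206.5950552 ] 0.34767600881069355 [ 0.75787005 -0.31095703 -1.07147303]
[283.68420049 166.55966541] [284.8141967  153.05243063] [491.01141248  12.84502462]
[{'pixel': [286.7, 160.9], 'confidence': 0.82}, {'pixel': [317.0, 61.4], 'confidence': 0.41}]
```

View pics/w4.png

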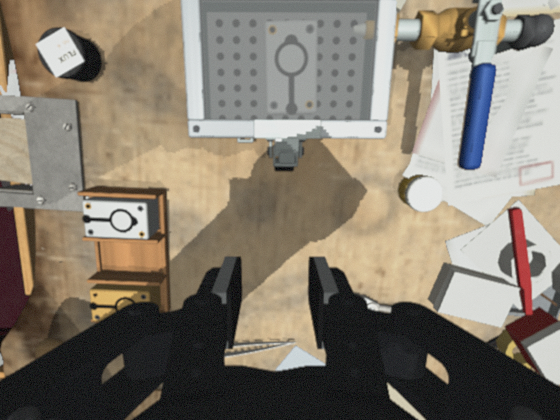

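View pics/t4.png

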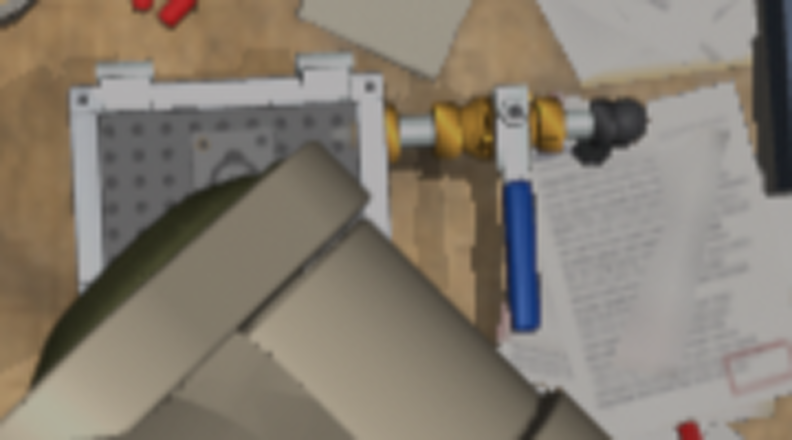

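```bash
python3 - <<'E'
import cv2
I=cv2.imread('pics/w4.png');cv2.imwrite('pics/w4z.png',cv2.resize(I[110:190,230:340],None,fx=7,fy=7,interpolation=cv2.INTER_CUBIC))
I=cv2.imread('pics/scene0.png');cv2.imwrite('pics/s4z.png',cv2.resize(I[185:250,255:320],None,fx=9,fy=9,interpolation=cv2.INTER_CUBIC))
E
```

```text
(no output)
```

View pics/w4z.png

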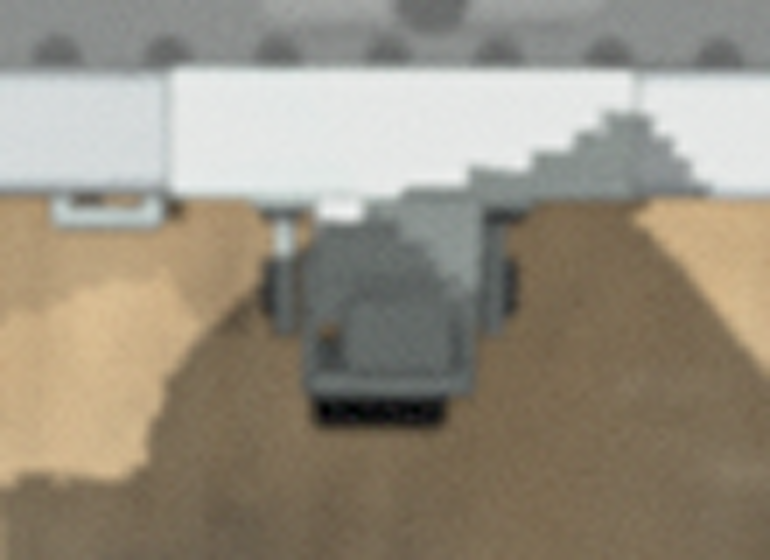

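View pics/s4z.png

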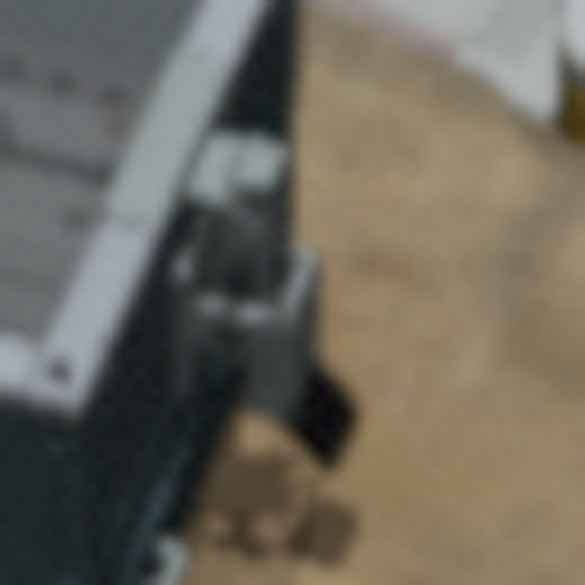

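Request:
{"api": "apply_moves", "payload": {"rows": [{"x":-4,"y":-4,"z":-40,"spin":0,"grip":-0.25},{"x":-4,"y":-4,"z":-45,"spin":0,"grip":-0.25},{"x":0,"y":0,"z":-45,"spin":0,"grip":-0.25},{"x":0,"y":0,"z":-30,"spin":0,"grip":-0.25},{"x":0,"y":0,"z":0,"spin":0,"grip":-0.25}]}}

```text
t: 8.5
tool_pos: [495.1, -108.2, 43.4]
orientation: [[0.059, -0.998, -0.005], [-0.998, -0.059, 0.001], [-0.001, 0.005, -1.0]]
force: [-0.6, -0.7, 0.5]
width: 0.373
```

```bash
python3 - <<'E'
from h import *
o=arm.get_obs();p=eyes.snapshot('wrist');I=cv2.cvtColor(p['pixels'],cv2.COLOR_RGB2BGR);cv2.imwrite('pics/w5.png',I);c=cam(p,o)
print(o['tool_pos'],o['width'],o['force'])
print(proj(c,(534,-101.7,42)),proj(c,(549,-100.5,78)))
E
```

```text
[ 495.05019926 -108.20952461   43.3934929 ] 0.37340455504035436 [-0.56588548 -0.72071695  0.52907042]
[264.08519838 188.39342099] [259.16169554 162.13741504]
```

View pics/w5.png

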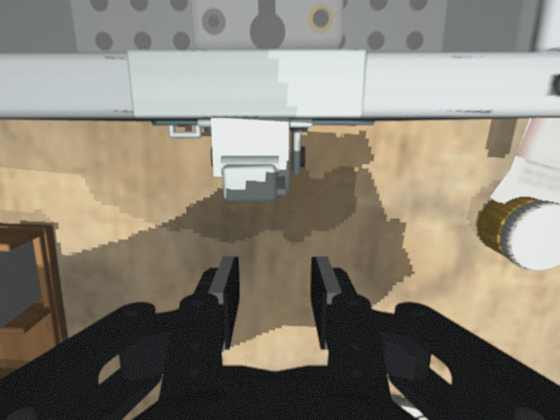

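Request:
{"api": "apply_moves", "payload": {"rows": [{"x":0,"y":6.5,"z":1,"spin":0,"grip":-0.25},{"x":15,"y":0.5,"z":0,"spin":0,"grip":-0.25},{"x":0,"y":0,"z":0,"spin":0,"grip":-0.25}]}}

```text
t: 8.85
tool_pos: [514.3, -99.6, 48.8]
orientation: [[0.064, -0.998, 0.004], [-0.998, -0.064, -0.001], [0.001, -0.004, -1.0]]
force: [0.2, -0.5, 0.7]
width: 0.372
```

```bash
python3 - <<'E'
from h import *
o=arm.get_obs();p=eyes.snapshot('wrist');I=cv2.cvtColor(p['pixels'],cv2.COLOR_RGB2BGR);cv2.imwrite('pics/w6.png',I);c=cam(p,o)
print(o['tool_pos'],o['width'],o['force'])
p=eyes.snapshot('scene');I=cv2.cvtColor(p['pixels'],cv2.COLOR_RGB2BGR)
cv2.imwrite('pics/s6.png',cv2.resize(I[140:290,200:350],None,fx=4,fy=4,interpolation=cv2.INTER_CUBIC))
E
```

```text
[514.31470787 -99.64166328  48.80068195] 0.37235839668604115 [ 0.17401576 -0.52329939  0.65397401]
```

View pics/w6.png

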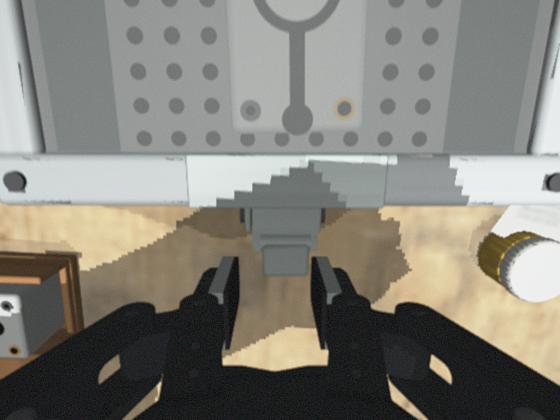

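View pics/s6.png

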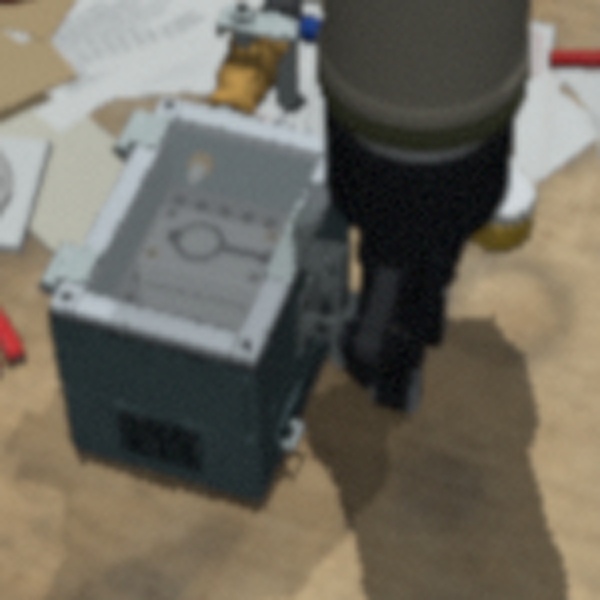

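Request:
{"api": "apply_moves", "payload": {"rows": [{"x":4,"y":-3.2,"z":-4,"spin":0,"grip":-0.25},{"x":5,"y":0.2,"z":0,"spin":0,"grip":-0.25},{"x":5,"y":0.2,"z":0,"spin":0,"grip":-0.25},{"x":0,"y":0,"z":0,"spin":0,"grip":-0.3}]}}

```text
t: 9.35
tool_pos: [526.4, -102.9, 42.9]
orientation: [[0.062, -0.998, 0.0], [-0.998, -0.062, -0.0], [0.0, -0.0, -1.0]]
force: [-0.3, -0.3, -1.2]
width: 0.35
```

```bash
python3 - <<'E'
from h import *
o=arm.get_obs();p=eyes.snapshot('wrist');I=cv2.cvtColor(p['pixels'],cv2.COLOR_RGB2BGR);cv2.imwrite('pics/w7.png',I);c=cam(p,o)
print(o['tool_pos'],o['width'],o['force'])
E
```

```text
[ 526.4362694  -102.91384728   42.89543831] 0.3497888975104987 [-0.29290698 -0.28723814 -1.15332171]
```

View pics/w7.png

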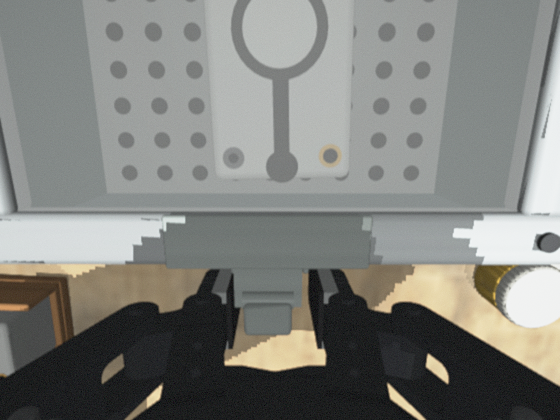

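Request:
{"api": "apply_moves", "payload": {"rows": [{"x":2,"y":1.3,"z":0.5,"spin":0,"grip":-0.4},{"x":0,"y":0,"z":0,"spin":0,"grip":-0.5},{"x":0,"y":0,"z":0,"spin":0,"grip":-0.65},{"x":0,"y":0,"z":0,"spin":0,"grip":-0.7}], "squeeze": 20}}

```text
t: 9.8
tool_pos: [527.6, -101.3, 43.5]
orientation: [[0.062, -0.998, 0.0], [-0.998, -0.062, 0.0], [-0.0, -0.0, -1.0]]
force: [-0.2, 1.4, 1.8]
width: 0.174
```

Request:
{"api": "apply_moves", "payload": {"rows": [{"x":0,"y":0,"z":0,"spin":0,"grip":-0.8},{"x":0,"y":0,"z":0,"spin":0,"grip":-0.9}]}}

```text
t: 10.0
tool_pos: [527.6, -101.3, 43.5]
orientation: [[0.062, -0.998, -0.0], [-0.998, -0.062, 0.0], [-0.0, 0.0, -1.0]]
force: [0.4, 1.7, 1.4]
width: 0.174
```

```bash
python3 - <<'E'
from h import *
o=arm.get_obs();p=eyes.snapshot('wrist');I=cv2.cvtColor(p['pixels'],cv2.COLOR_RGB2BGR);cv2.imwrite('pics/w8.png',cv2.resize(I[200:420,170:390],None,fx=2.7,fy=2.7))
print(o['tool_pos'],o['width'],o['force'])
E
```

```text
[ 527.59115736 -101.3416601    43.51152189] 0.1741396174486686 [0.36261088 1.74749126 1.36719916]
```

View pics/w8.png

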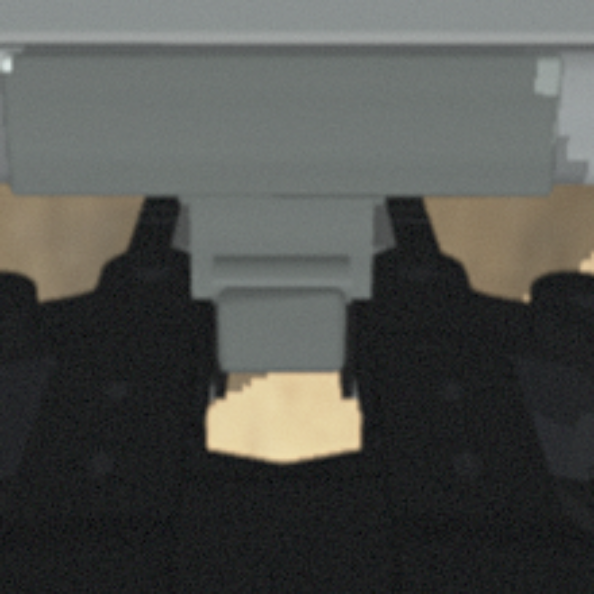

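Request:
{"api": "apply_moves", "payload": {"rows": [{"x":-4.9,"y":-0.3,"z":3.2,"spin":0,"grip":-0.9},{"x":-4.2,"y":-0.3,"z":4,"spin":0,"grip":-0.9},{"x":-3.3,"y":-0.2,"z":4.7,"spin":0,"grip":-0.9},{"x":0,"y":0,"z":0,"spin":0,"grip":-0.9}]}}

```text
t: 10.45
tool_pos: [513.5, -102.2, 55.8]
orientation: [[0.061, -0.998, -0.002], [-0.998, -0.061, 0.001], [-0.001, 0.002, -1.0]]
force: [-4.3, 0.1, -1.9]
width: 0.168
```

```bash
python3 - <<'E'
from h import *
o=arm.get_obs();p=eyes.snapshot('wrist');I=cv2.cvtColor(p['pixels'],cv2.COLOR_RGB2BGR);cv2.imwrite('pics/w9.png',cv2.resize(I[150:420,140:420],None,fx=2.2,fy=2.2))
print(o['tool_pos'],o['width'],o['force'],o['moment'])
E
```

```text
[ 513.45649725 -102.21029203   55.79242723] 0.1684007654080614 [-4.2796565   0.07555991 -1.85091111] [0.32717297 1.15849866 0.05774332]
```

View pics/w9.png

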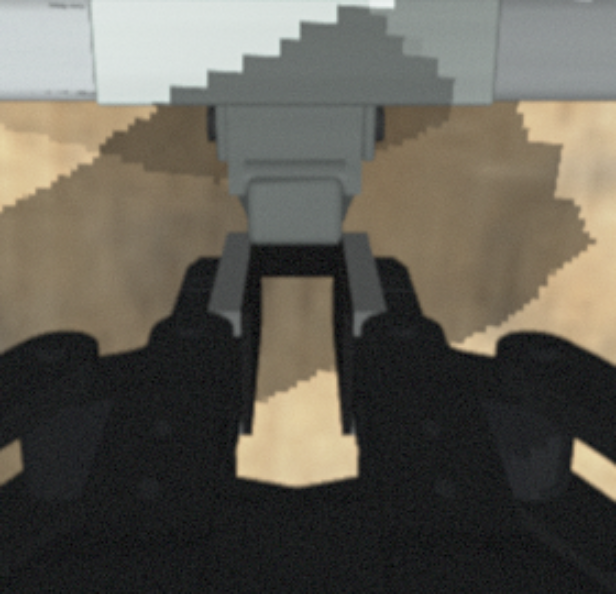

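```bash
python3 - <<'E'
from h import *
p=eyes.snapshot('scene');I=cv2.cvtColor(p['pixels'],cv2.COLOR_RGB2BGR)
cv2.imwrite('pics/s9.png',cv2.resize(I[170:270,230:330],None,fx=6,fy=6,interpolation=cv2.INTER_CUBIC))
E
```

```text
(no output)
```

View pics/s9.png

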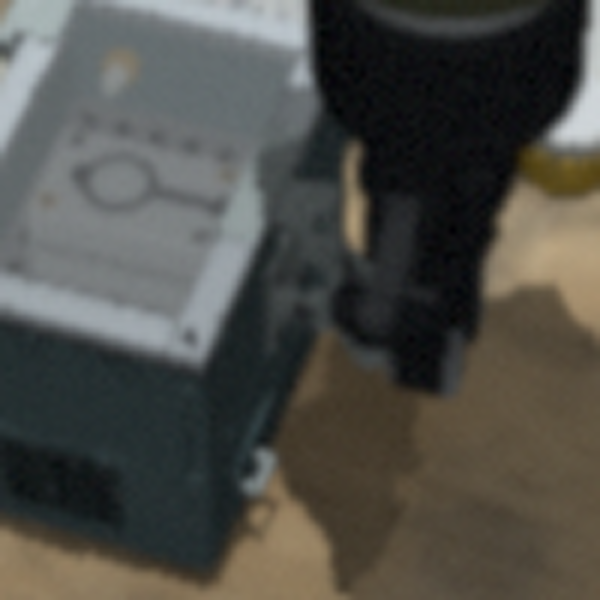

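```bash
python3 - <<'E'
from h import *
o=arm.get_obs();p=eyes.snapshot('wrist');c=cam(p,o)
for th in np.arange(0,1.2,.1):
    a=np.arctan2(15,36)+th; X=(549-39*np.sin(a),-102,78-39*np.cos(a)); print(round(th,1),np.round(X,1),proj(c,X).round(1))
E
```

```text
0.0 [ 534. -102.   42.] [276.1 223.4]
0.1 [ 530.5 -102.    43.7] [275.7 231.5]
0.2 [ 527.1 -102.    45.7] [275.3 239.6]
0.3 [ 524. -102.   48.] [274.9 247.5]
0.4 [ 521.2 -102.    50.7] [274.5 255.3]
0.5 [ 518.6 -102.    53.6] [274.1 263. ]
0.6 [ 516.3 -102.    56.8] [273.8 270.5]
0.7 [ 514.3 -102.    60.1] [273.5 277.7]
0.8 [ 512.7 -102.    63.7] [273.2 284.7]
0.9 [ 511.5 -102.    67.4] [273.  291.4]
1.0 [ 510.6 -102.    71.2] [272.8 297.7]
1.1 [ 510.1 -102.    75. ] [272.7 303.5]
```

Request:
{"api": "apply_moves", "payload": {"rows": [{"x":0,"y":0,"z":0,"spin":0,"grip":-0.4},{"x":0,"y":0,"z":-6,"spin":0,"grip":-0.4},{"x":1,"y":0,"z":-7,"spin":0,"grip":-0.4},{"x":0,"y":0,"z":0,"spin":0,"grip":-0.5},{"x":0,"y":0,"z":0,"spin":0,"grip":-0.9}]}}

```text
t: 11.1
tool_pos: [516.2, -102.0, 42.0]
orientation: [[0.062, -0.998, -0.001], [-0.998, -0.062, 0.001], [-0.001, 0.001, -1.0]]
force: [-0.1, 1.8, -1.3]
width: 0.203
```

Request:
{"api": "apply_moves", "payload": {"rows": [{"x":0,"y":0,"z":0,"spin":0,"grip":-0.9},{"x":0,"y":0,"z":0,"spin":0,"grip":-0.9},{"x":0,"y":0,"z":0,"spin":0,"grip":-0.9}]}}

```text
t: 11.4
tool_pos: [516.1, -102.0, 42.3]
orientation: [[0.062, -0.998, -0.0], [-0.998, -0.062, 0.0], [-0.0, 0.0, -1.0]]
force: [0.0, 2.4, -3.7]
width: 0.199
```

```bash
python3 - <<'E'
from h import *
o=arm.get_obs();p=eyes.snapshot('wrist');I=cv2.cvtColor(p['pixels'],cv2.COLOR_RGB2BGR);cv2.imwrite('pics/w10.png',cv2.resize(I[150:420,140:420],None,fx=2.2,fy=2.2))
c=cam(p,o)
for th in np.arange(0.3,1.2,.1):
    a=np.arctan2(15,36)+th; X=(549-39*np.sin(a),-102,78-39*np.cos(a)); q=proj(c,X); print(round(th,1),np.round(X,1),((q-[140,150])*2.2).round(1))
E
```

```text
0.3 [ 524. -102.   48.] [297.  248.7]
0.4 [ 521.2 -102.    50.7] [296.1 267.8]
0.5 [ 518.6 -102.    53.6] [295.2 286.6]
0.6 [ 516.3 -102.    56.8] [294.4 305.1]
0.7 [ 514.3 -102.    60.1] [293.7 323.2]
0.8 [ 512.7 -102.    63.7] [293.1 340.9]
0.9 [ 511.5 -102.    67.4] [292.6 357.9]
1.0 [ 510.6 -102.    71.2] [292.1 374.2]
1.1 [ 510.1 -102.    75. ] [291.8 389.6]
```

View pics/w10.png

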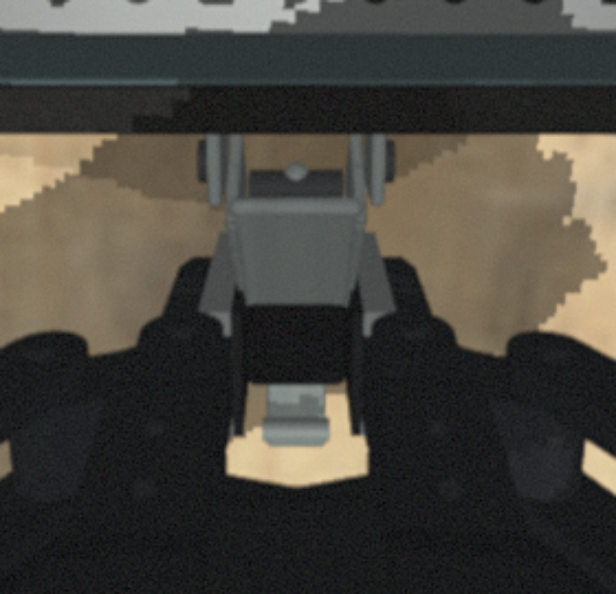

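Request:
{"api": "apply_moves", "payload": {"rows": [{"x":-1.2,"y":0,"z":6,"spin":0,"grip":-0.9},{"x":-0.8,"y":0,"z":7,"spin":0,"grip":-0.9},{"x":0,"y":0,"z":6,"spin":0,"grip":-0.9},{"x":0.7,"y":0,"z":4,"spin":0,"grip":-0.9},{"x":0,"y":0,"z":0,"spin":0,"grip":-0.9}]}}

```text
t: 11.95
tool_pos: [514.6, -102.1, 66.0]
orientation: [[0.062, -0.998, 0.0], [-0.998, -0.062, 0.0], [-0.0, -0.0, -1.0]]
force: [-2.9, 3.6, -0.3]
width: 0.207
```

```bash
python3 - <<'E'
from h import *
o=arm.get_obs();p=eyes.snapshot('wrist');I=cv2.cvtColor(p['pixels'],cv2.COLOR_RGB2BGR);cv2.imwrite('pics/w11.png',cv2.resize(I[150:420,140:420],None,fx=2.2,fy=2.2))
p=eyes.snapshot('scene');I=cv2.cvtColor(p['pixels'],cv2.COLOR_RGB2BGR)
cv2.imwrite('pics/s11.png',cv2.resize(I[140:290,200:350],None,fx=4,fy=4,interpolation=cv2.INTER_CUBIC))
print(o['force'],o['tool_pos'])
c=cam(eyes.snapshot('wrist'),o)
for th in np.arange(0.3,1.9,.2):
    a=np.arctan2(15,36)+th; X=(549-39*np.sin(a),-102,78-39*np.cos(a)); q=proj(c,X); print(round(th,1),np.round(X,1),((q-[140,150])*2.2).round(1))
E
```

```text
[-2.87451669  3.6172148  -0.29714329] [ 514.64389356 -102.14550559   66.02226795]
0.3 [ 524. -102.   48.] [296.7 201.8]
0.5 [ 518.6 -102.    53.6] [295.2 233.4]
0.7 [ 514.3 -102.    60.1] [293.9 263.2]
0.9 [ 511.5 -102.    67.4] [292.9 290.4]
1.1 [ 510.1 -102.    75. ] [292.3 314. ]
1.3 [ 510.3 -102.    82.8] [292.2 332.9]
1.5 [ 512.  -102.    90.4] [292.5 345.5]
1.7 [ 515.2 -102.    97.5] [293.5 350.1]
```

View pics/w11.png

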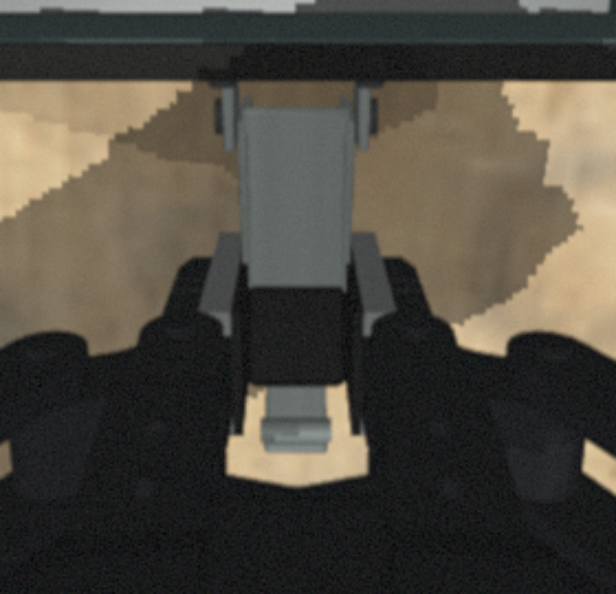

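View pics/s11.png

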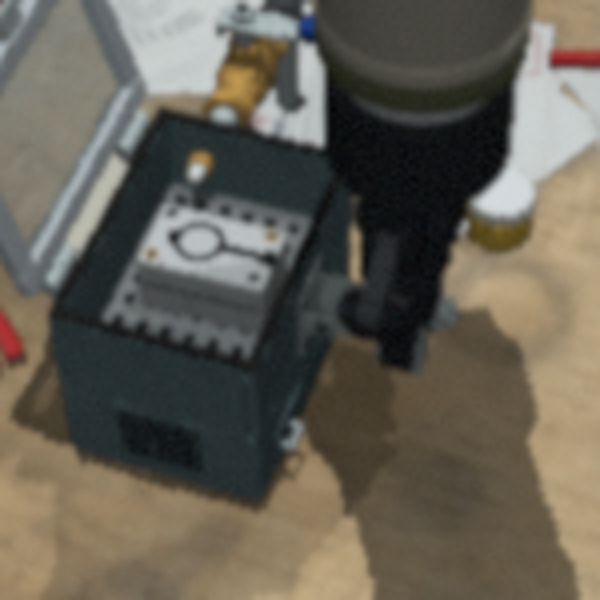

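Request:
{"api": "apply_moves", "payload": {"rows": [{"x":0,"y":0,"z":0,"spin":0,"grip":-0.3},{"x":0,"y":0,"z":0,"spin":0,"grip":-0.2},{"x":-1,"y":0,"z":30,"spin":0,"grip":-0.2},{"x":0,"y":0,"z":45,"spin":0,"grip":0},{"x":0,"y":0,"z":45,"spin":0,"grip":0.4}]}}

```text
t: 12.6
tool_pos: [513.9, -103.4, 186.6]
orientation: [[0.06, -0.998, -0.001], [-0.998, -0.06, -0.002], [0.002, 0.001, -1.0]]
force: [0.6, 0.3, -0.1]
width: 0.65
```

Request:
{"api": "apply_moves", "payload": {"rows": [{"x":20,"y":2,"z":0,"spin":0,"grip":0.4},{"x":20,"y":2,"z":0,"spin":0,"grip":0.4},{"x":0,"y":0,"z":0,"spin":0,"grip":0.4},{"x":0,"y":0,"z":0,"spin":0,"grip":0.4}]}}

```text
t: 13.0
tool_pos: [554.0, -98.9, 185.3]
orientation: [[0.062, -0.998, 0.0], [-0.998, -0.062, -0.001], [0.001, -0.0, -1.0]]
force: [-0.5, 0.2, 0.2]
width: 0.696
```

```bash
python3 - <<'E'
from h import *
o=arm.get_obs();p=eyes.snapshot('wrist');I=cv2.cvtColor(p['pixels'],cv2.COLOR_RGB2BGR);cv2.imwrite('pics/w12.png',I)
c=cam(p,o)
print(o['tool_pos'],o['width'],proj(c,(607,-99,96)),eyes.spot_in('mould_center',p)[:2])
p=eyes.snapshot('top');I=cv2.cvtColor(p['pixels'],cv2.COLOR_RGB2BGR)
cv2.imwrite('pics/t12.png',cv2.resize(I[90:230,180:340],None,fx=4,fy=4,interpolation=cv2.INTER_CUBIC))
E
```

```text
[553.99966841 -98.90306125 185.30047742] 0.6963489051294863 [279.08566636 144.6575296 ] [{'pixel': [277.4, 140.6], 'confidence': 0.81}]
```

View pics/w12.png

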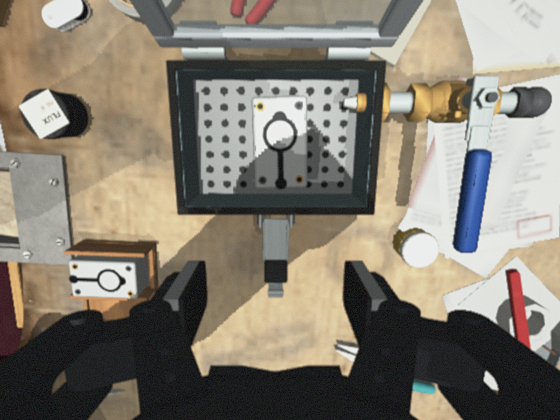

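View pics/t12.png

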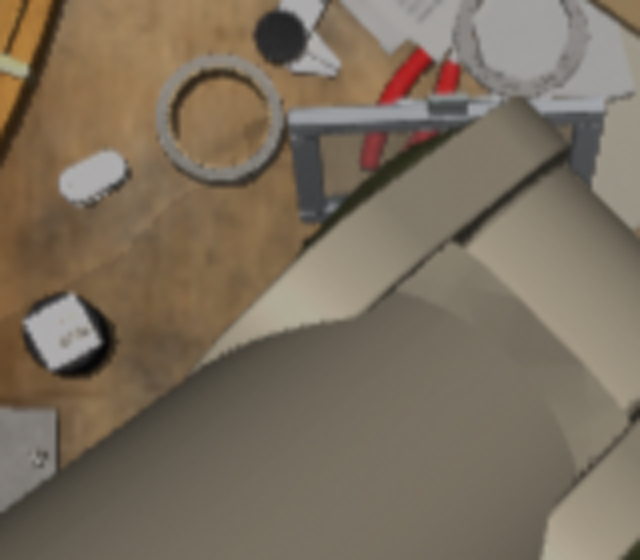

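Request:
{"api": "apply_moves", "payload": {"rows": [{"x":27,"y":0,"z":0,"spin":0.02,"grip":0.4},{"x":27,"y":0,"z":0,"spin":0,"grip":0.4},{"x":0,"y":0,"z":-30,"spin":0,"grip":0.4},{"x":0,"y":0,"z":-30,"spin":0,"grip":0.4},{"x":0,"y":0,"z":0,"spin":0,"grip":0.4}]}}

```text
t: 13.65
tool_pos: [605.6, -97.9, 122.3]
orientation: [[0.081, -0.997, -0.006], [-0.997, -0.081, 0.001], [-0.001, 0.006, -1.0]]
force: [-1.2, 0.5, 0.2]
width: 0.698
```

```bash
python3 - <<'E'
from h import *
o=arm.get_obs();p=eyes.snapshot('wrist');I=cv2.cvtColor(p['pixels'],cv2.COLOR_RGB2BGR);cv2.imwrite('pics/w13.png',I)
c=cam(p,o)
print(o['tool_pos'],o['width'],o['force'],proj(c,(608,-99,96)))
E
```

```text
[605.58697346 -97.92600123 122.27219214] 0.6981688777299541 [-1.18738196  0.48439662  0.18574836] [276.49044366 248.95577291]
```

View pics/w13.png

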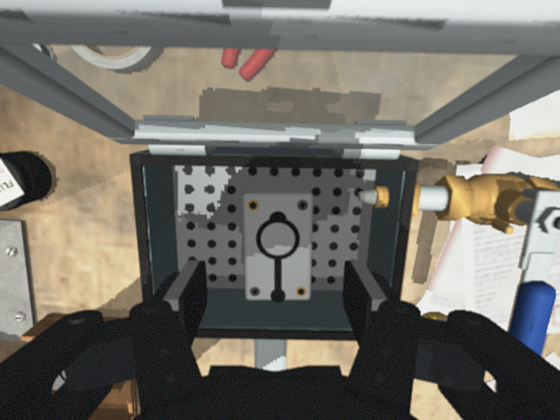

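Request:
{"api": "apply_moves", "payload": {"rows": [{"x":2,"y":-0.7,"z":-25,"spin":0,"grip":0.4},{"x":0,"y":0,"z":-20,"spin":0,"grip":0.4},{"x":0,"y":0,"z":-9,"spin":0,"grip":0.3},{"x":0,"y":0,"z":0,"spin":0,"grip":0.1},{"x":0,"y":0,"z":0,"spin":0,"grip":-0.3}], "squeeze": 40}}

```text
t: 14.2
tool_pos: [610.4, -99.5, 72.8]
orientation: [[0.081, -0.997, 0.001], [-0.997, -0.081, -0.0], [0.0, -0.001, -1.0]]
force: [2.5, -2.1, -1.0]
width: 0.412
```

Request:
{"api": "apply_moves", "payload": {"rows": [{"x":0,"y":0,"z":0,"spin":0,"grip":-0.4},{"x":0,"y":0,"z":0,"spin":0,"grip":-0.5},{"x":0,"y":0,"z":0,"spin":0,"grip":-0.5}]}}

```text
t: 14.5
tool_pos: [610.5, -99.5, 72.7]
orientation: [[0.082, -0.997, 0.002], [-0.997, -0.082, -0.0], [0.0, -0.002, -1.0]]
force: [-1.2, -0.5, 6.2]
width: 0.411
```

Request:
{"api": "apply_moves", "payload": {"rows": [{"x":0,"y":0,"z":10,"spin":0,"grip":-0.5},{"x":0,"y":0,"z":25,"spin":0,"grip":-0.5},{"x":0,"y":0,"z":35,"spin":0,"grip":-0.5},{"x":0,"y":0,"z":35,"spin":0,"grip":-0.5},{"x":0,"y":0,"z":0,"spin":0,"grip":-0.5}]}}

```text
t: 15.0
tool_pos: [611.7, -100.2, 181.2]
orientation: [[0.081, -0.997, 0.006], [-0.997, -0.081, -0.001], [0.001, -0.006, -1.0]]
force: [0.3, -0.6, -1.7]
width: 0.41
```

Request:
{"api": "apply_moves", "payload": {"rows": [{"x":-30,"y":-10,"z":0,"spin":-0.015,"grip":-0.5},{"x":-35,"y":-15,"z":0,"spin":-0.015,"grip":-0.5},{"x":-35,"y":-20,"z":0,"spin":-0.015,"grip":-0.5},{"x":-30,"y":-20,"z":0,"spin":-0.015,"grip":-0.5},{"x":-10,"y":0,"z":0,"spin":-0.015,"grip":-0.5}]}}

```text
t: 15.5
tool_pos: [466.3, -166.2, 176.8]
orientation: [[0.001, -1.0, -0.001], [-1.0, -0.001, 0.0], [-0.0, 0.001, -1.0]]
force: [0.6, 0.4, -1.2]
width: 0.41
```

Request:
{"api": "apply_moves", "payload": {"rows": [{"x":0,"y":0,"z":-45,"spin":0,"grip":-0.5},{"x":0,"y":0,"z":-45,"spin":0,"grip":-0.5},{"x":0,"y":0,"z":-40,"spin":0,"grip":-0.5},{"x":0,"y":0,"z":-25,"spin":0,"grip":-0.5},{"x":0,"y":0,"z":0,"spin":0,"grip":-0.5}]}}

```text
t: 16.0
tool_pos: [468.8, -163.2, 18.9]
orientation: [[0.006, -1.0, -0.004], [-1.0, -0.006, 0.003], [-0.003, 0.004, -1.0]]
force: [0.5, 0.4, -1.7]
width: 0.417
```

```bash
python3 - <<'E'
from h import *
o=arm.get_obs();print(o['tool_pos'],o['force'])
p=eyes.snapshot('scene');I=cv2.cvtColor(p['pixels'],cv2.COLOR_RGB2BGR)
cv2.imwrite('pics/s14.png',I);o=arm.get_obs();print(o['tool_pos'],o['force'])
E
```

```text
[ 468.84195942 -163.24604083   18.90824044] [ 0.53306794  0.39537137 -1.69769833]
[ 469.26621252 -163.97916252   20.53022482] [ 0.71509951 -0.06875618 -0.66796393]
```

View pics/s14.png

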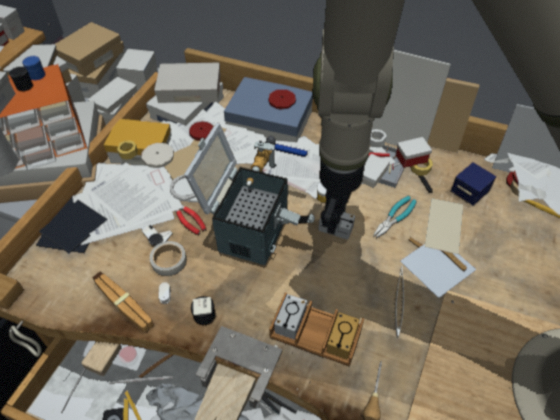

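The mould is in the gripper above the bare bench, with the lid open and the box empty. I'll lower it gently.

Request:
{"api": "apply_moves", "payload": {"rows": [{"x":0,"y":0,"z":-5,"spin":0,"grip":-0.5},{"x":0,"y":0,"z":-2,"spin":0,"grip":-0.5},{"x":0,"y":0,"z":0,"spin":0,"grip":-0.5}]}}

```text
t: 16.35
tool_pos: [470.5, -164.0, 15.1]
orientation: [[0.007, -1.0, 0.001], [-1.0, -0.007, -0.001], [0.001, -0.001, -1.0]]
force: [0.5, -1.3, -1.5]
width: 0.415
```

Request:
{"api": "apply_moves", "payload": {"rows": [{"x":0,"y":0,"z":-1.5,"spin":0,"grip":-0.5},{"x":0,"y":0,"z":0,"spin":0,"grip":-0.5}]}}

```text
t: 16.55
tool_pos: [470.2, -163.9, 13.2]
orientation: [[0.007, -1.0, 0.001], [-1.0, -0.007, -0.0], [0.0, -0.001, -1.0]]
force: [-1.2, 0.4, -1.8]
width: 0.41
```

Request:
{"api": "apply_moves", "payload": {"rows": [{"x":0,"y":0,"z":-1.5,"spin":0,"grip":-0.5},{"x":0,"y":0,"z":-0.5,"spin":0,"grip":-0.5},{"x":0,"y":0,"z":0,"spin":0,"grip":-0.5}]}}

```text
t: 16.85
tool_pos: [469.9, -164.1, 10.8]
orientation: [[0.007, -1.0, -0.0], [-1.0, -0.007, 0.0], [-0.0, 0.0, -1.0]]
force: [-0.2, 0.1, -1.6]
width: 0.414
```

Request:
{"api": "apply_moves", "payload": {"rows": [{"x":0,"y":0,"z":-1,"spin":0,"grip":-0.5},{"x":0,"y":0,"z":0,"spin":0,"grip":-0.5}]}}

```text
t: 17.05
tool_pos: [469.9, -164.1, 9.9]
orientation: [[0.007, -1.0, 0.0], [-1.0, -0.007, 0.0], [-0.0, -0.0, -1.0]]
force: [-0.2, -0.3, -0.5]
width: 0.414
```

Request:
{"api": "apply_moves", "payload": {"rows": [{"x":0,"y":0,"z":-1,"spin":0,"grip":-0.5},{"x":0,"y":0,"z":0,"spin":0,"grip":-0.5}]}}

```text
t: 17.25
tool_pos: [469.9, -164.1, 9.8]
orientation: [[0.006, -1.0, 0.001], [-1.0, -0.006, 0.0], [-0.0, -0.001, -1.0]]
force: [-1.9, 1.6, 15.5]
width: 0.415
```

Request:
{"api": "apply_moves", "payload": {"rows": [{"x":0,"y":0,"z":0,"spin":0,"grip":-0.1},{"x":0,"y":0,"z":0,"spin":0,"grip":0.2},{"x":0,"y":0,"z":0,"spin":0,"grip":0.4},{"x":0,"y":0,"z":40,"spin":0,"grip":0.4},{"x":0,"y":0,"z":40,"spin":0.1,"grip":1}]}}

```text
t: 17.75
tool_pos: [468.9, -163.9, 88.8]
orientation: [[0.107, -0.994, -0.004], [-0.994, -0.107, 0.001], [-0.001, 0.004, -1.0]]
force: [0.5, 0.2, 0.1]
width: 0.851
```

Request:
{"api": "apply_moves", "payload": {"rows": [{"x":0,"y":0,"z":0,"spin":0.147,"grip":1},{"x":0,"y":0,"z":0,"spin":0.147,"grip":1},{"x":0,"y":0,"z":0,"spin":0.147,"grip":1},{"x":0,"y":0,"z":0,"spin":0.147,"grip":1},{"x":0,"y":0,"z":0,"spin":0.147,"grip":1}]}}

```text
t: 18.25
tool_pos: [469.9, -164.0, 88.8]
orientation: [[0.75, -0.661, -0.0], [-0.661, -0.75, -0.0], [-0.0, 0.0, -1.0]]
force: [-0.1, -0.5, 0.2]
width: 0.999
```

Request:
{"api": "apply_moves", "payload": {"rows": [{"x":0,"y":0,"z":0,"spin":0.147,"grip":1},{"x":0,"y":0,"z":0,"spin":0.147,"grip":1},{"x":0,"y":0,"z":0,"spin":0.147,"grip":1},{"x":0,"y":0,"z":0,"spin":0.147,"grip":1},{"x":0,"y":0,"z":0,"spin":0.147,"grip":1}]}}

```text
t: 18.75
tool_pos: [469.8, -164.1, 88.7]
orientation: [[1.0, 0.012, -0.0], [0.012, -1.0, -0.0], [-0.0, 0.0, -1.0]]
force: [-0.0, -0.9, -0.2]
width: 1.001
```

Request:
{"api": "apply_moves", "payload": {"rows": [{"x":0,"y":0,"z":0,"spin":0,"grip":1},{"x":0,"y":0,"z":0,"spin":0,"grip":1}]}}

```text
t: 18.95
tool_pos: [469.8, -164.2, 88.8]
orientation: [[1.0, 0.001, -0.0], [0.001, -1.0, 0.0], [-0.0, -0.0, -1.0]]
force: [-0.2, 0.1, 0.3]
width: 0.996
```

```bash
python3 - <<'E'
from h import *
o=arm.get_obs();p=eyes.snapshot('wrist');I=cv2.cvtColor(p['pixels'],cv2.COLOR_RGB2BGR);cv2.imwrite('pics/w15.png',I)
c=cam(p,o)
R=np.array(o['orientation']);print(o['tool_pos'],o['width'],o['force'],'jaw',np.degrees(np.arctan2(R[1,0],R[0,0])),proj(c,(470,-164,34)),o['qpos'])
E
```

```text
[ 469.8047401  -164.22733464   88.77574237] 0.9957034791198963 [-0.20629443  0.08994265  0.33891207] jaw 0.07927314440056815 [274.93301955 235.60660835] [  5.39765771  32.66985183  10.51130482 128.45338208 -16.67055921
  20.10526835  30.06133366]
```

View pics/w15.png

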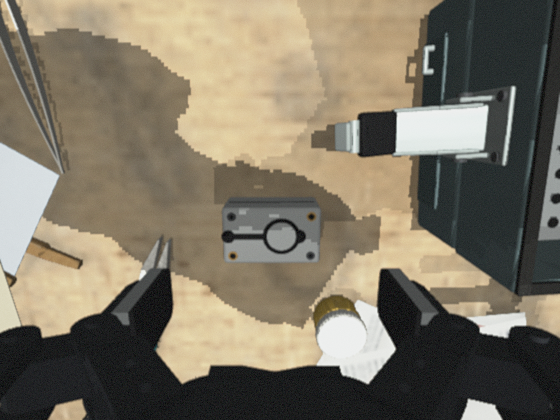

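Request:
{"api": "apply_moves", "payload": {"rows": [{"x":-2,"y":0,"z":-40,"spin":0,"grip":1},{"x":0,"y":0,"z":-30,"spin":0,"grip":1},{"x":0,"y":0,"z":-8,"spin":0,"grip":1},{"x":0,"y":0,"z":0,"spin":0,"grip":1},{"x":0,"y":0,"z":0,"spin":0,"grip":1}]}}

```text
t: 19.5
tool_pos: [468.1, -164.3, 11.5]
orientation: [[1.0, 0.005, 0.0], [0.005, -1.0, -0.0], [0.0, 0.0, -1.0]]
force: [1.0, 0.0, 0.5]
width: 0.999
```

Request:
{"api": "apply_moves", "payload": {"rows": [{"x":0,"y":0,"z":-4,"spin":0,"grip":0.8},{"x":0,"y":0,"z":0,"spin":0,"grip":0.6},{"x":0,"y":0,"z":0,"spin":0,"grip":0.4},{"x":0,"y":0,"z":0,"spin":0,"grip":0.2},{"x":0,"y":0,"z":0,"spin":0,"grip":0.1}], "squeeze": 50}}

```text
t: 20.0
tool_pos: [468.1, -164.1, 7.8]
orientation: [[1.0, 0.006, 0.001], [0.006, -1.0, -0.0], [0.001, 0.0, -1.0]]
force: [-1.6, -0.1, 9.7]
width: 0.693
```

Request:
{"api": "apply_moves", "payload": {"rows": [{"x":0,"y":0,"z":0,"spin":0,"grip":0.1},{"x":0,"y":0,"z":0,"spin":0,"grip":0.1}]}}

```text
t: 20.2
tool_pos: [468.1, -164.1, 7.8]
orientation: [[1.0, 0.006, 0.001], [0.006, -1.0, -0.0], [0.001, 0.0, -1.0]]
force: [-1.1, 0.7, 8.8]
width: 0.69
```

```bash
python3 - <<'E'
from h import *
o=arm.get_obs();p=eyes.snapshot('wrist');I=cv2.cvtColor(p['pixels'],cv2.COLOR_RGB2BGR);cv2.imwrite('pics/w16.png',I)
print(o['tool_pos'],o['width'],o['force'])
E
```

```text
[ 468.13921599 -164.07295013    7.76127378] 0.6904638872569214 [-1.09521034  0.69427927  8.84843206]
```

View pics/w16.png

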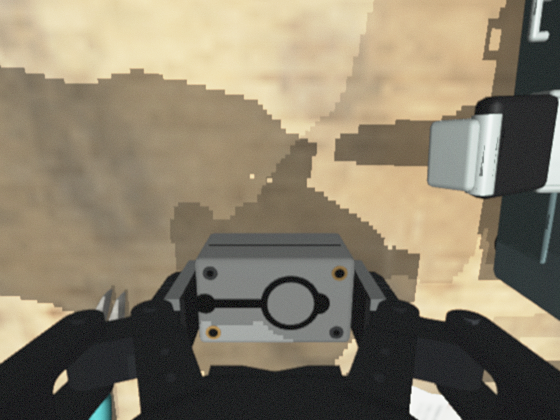

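Request:
{"api": "apply_moves", "payload": {"rows": [{"x":0,"y":0,"z":15,"spin":0,"grip":0.1},{"x":0,"y":0,"z":40,"spin":0,"grip":0.1},{"x":0,"y":0,"z":45,"spin":0,"grip":0.1},{"x":-5,"y":10,"z":45,"spin":0,"grip":0.1},{"x":-5,"y":30,"z":10,"spin":0,"grip":0.1}]}}

```text
t: 20.75
tool_pos: [459.4, -126.4, 166.2]
orientation: [[1.0, 0.001, 0.007], [0.001, -1.0, -0.002], [0.007, 0.002, -1.0]]
force: [0.7, 0.6, -2.4]
width: 0.694
```

Request:
{"api": "apply_moves", "payload": {"rows": [{"x":-10,"y":35,"z":0,"spin":0,"grip":0.1},{"x":-10,"y":35,"z":0,"spin":0,"grip":0.1},{"x":0,"y":20,"z":0,"spin":0,"grip":0.1},{"x":0,"y":0,"z":0,"spin":0,"grip":0.1},{"x":0,"y":0,"z":0,"spin":0,"grip":0.1}]}}

```text
t: 21.25
tool_pos: [437.9, -33.8, 162.1]
orientation: [[1.0, 0.007, 0.001], [0.007, -1.0, -0.0], [0.001, 0.0, -1.0]]
force: [0.9, -0.2, -2.5]
width: 0.688
```

```bash
python3 - <<'E'
from h import *
o=arm.get_obs();p=eyes.snapshot('wrist');I=cv2.cvtColor(p['pixels'],cv2.COLOR_RGB2BGR);cv2.imwrite('pics/w17.png',I)
c=cam(p,o);import pickle;pickle.dump(c,open('w17.pkl','wb'))
print(o['tool_pos'],o['width'],o['force'],[proj(c,(429+dx,50.5+dy,34)).round(1) for dx in(-22.5,22.5) for dy in (-37,37)])
E
```

```text
[437.94607357 -33.83796511 162.13407885] 0.6877050297037474 [ 0.87292302 -0.21954448 -2.46741076] [array([234.6, 148.5]), array([232.2,  44.4]), array([292.3, 148.9]), array([294.4,  44.9])]
```

View pics/w17.png

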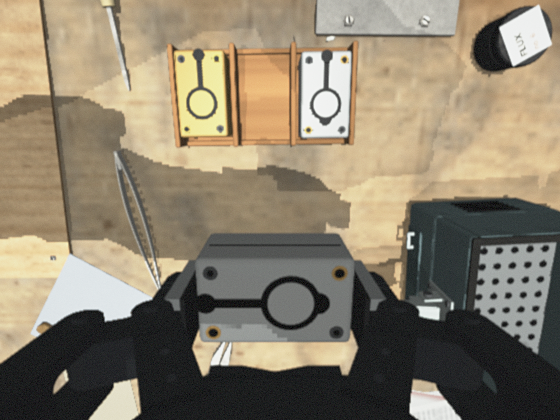

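```bash
python3 - <<'E'
import cv2
I=cv2.imread('pics/w17.png');cv2.imwrite('pics/w17z.png',cv2.resize(I[30:160,160:370],None,fx=3.8,fy=3.8,interpolation=cv2.INTER_CUBIC))
E
```

```text
(no output)
```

View pics/w17z.png

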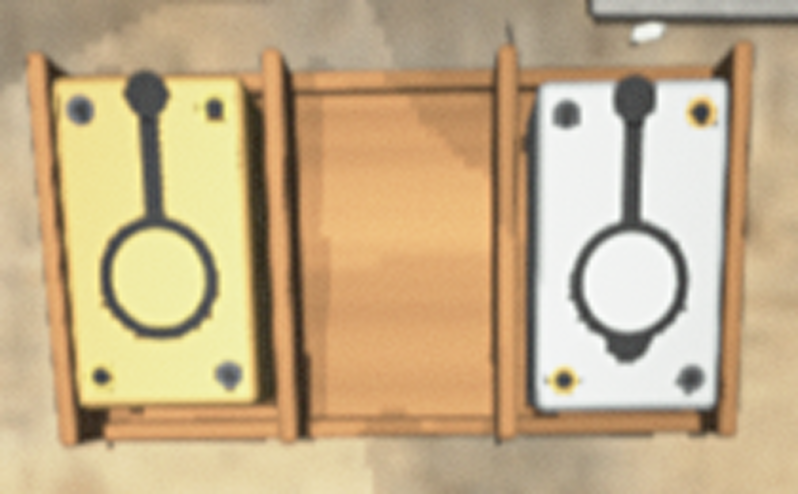

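```bash
python3 - <<'E'
from h import *
import pickle;c=pickle.load(open('w17.pkl','rb'));ct,_=pickle.load(open('cams.pkl','rb'))
z=lambda u,v:(160+(u+.5)/3.8-.5,30+(v+.5)/3.8-.5)
P=[(40,57),(68,440),(272,52),(289,438),(506,50),(508,437),(743,47),(727,433)]
W=[onz(c,z(*q),34)[:2] for q in P];print(np.round(W,1))
for i in range(0,8,2):
    d=W[i]-W[i+1];print('axis deg from +y',np.degrees(np.arctan2(-d[0],d[1])).round(2),np.linalg.norm(d).round(1))
print('ctr wrist',np.mean(W,0), np.mean(W[2:6],0))
print('sill',[onz(c,z(*q),13).round(1) for q in [(385,80),(395,425)]])
print('neighbor moulds',[onz(c,z(*q),42).round(1) for q in [(155,243),(630,245)]])
print('held mould corners?')
E
```

```text
[[361.6  87. ]
 [362.2  15.5]
 [405.8  88.2]
 [407.4  16.2]
 [450.3  88.9]
 [452.2  16.8]
 [495.4  89.7]
 [497.   17.9]]
axis deg from +y 0.47 71.5
axis deg from +y 1.3 72.0
axis deg from +y 1.53 72.1
axis deg from +y 1.3 71.9
ctr wrist [428.9809498   52.53384032] [428.93143497  52.52690562]
sill [array([426.5,  87.5,  13. ]), array([428.5,  18. ,  13. ])]
neighbor moulds [array([383.5,  53.1,  42. ]), array([474.4,  53.4,  42. ])]
held mould corners?
```

```bash
python3 - <<'E'
from h import *
import pickle;c=pickle.load(open('w17.pkl','rb'))
T=np.array([437.946,-33.838,162.134])
for q in [(200,261),(354,260),(199,341),(351,341)]: print((onz(c,q,T[2]+26.2)-T).round(1))
I=cv2.imread('pics/w17.png');cv2.imwrite('pics/w17m.png',cv2.resize(I[225:355,180:370],None,fx=4,fy=4,interpolation=cv2.INTER_CUBIC))
E
```

```text
[-27.5  16.8  26.2]
[28.9 17.6 26.2]
[-29.6 -16.9  26.2]
[ 30.1 -16.5  26.2]
```

View pics/w17m.png

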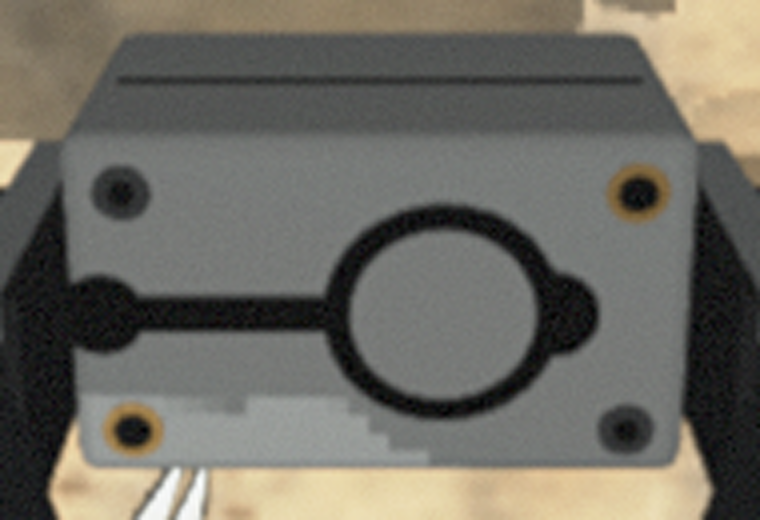

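Request:
{"api": "apply_moves", "payload": {"rows": [{"x":0,"y":8,"z":0,"spin":-0.141,"grip":0.1},{"x":0,"y":8,"z":0,"spin":-0.141,"grip":0.1},{"x":0,"y":8,"z":0,"spin":-0.141,"grip":0.1},{"x":0,"y":8,"z":0,"spin":-0.141,"grip":0.1},{"x":0,"y":8,"z":0,"spin":-0.141,"grip":0.1}]}}

```text
t: 21.8
tool_pos: [438.1, 4.9, 161.9]
orientation: [[0.76, -0.65, 0.0], [-0.65, -0.76, -0.0], [0.0, 0.0, -1.0]]
force: [0.0, -0.5, -1.0]
width: 0.692
```

Request:
{"api": "apply_moves", "payload": {"rows": [{"x":0,"y":8,"z":0,"spin":-0.141,"grip":0.1},{"x":0,"y":8,"z":0,"spin":-0.141,"grip":0.1},{"x":0,"y":8,"z":0,"spin":-0.141,"grip":0.1},{"x":0,"y":8,"z":0,"spin":-0.141,"grip":0.1},{"x":0,"y":8,"z":0,"spin":-0.141,"grip":0.1}]}}

```text
t: 22.3
tool_pos: [438.2, 45.0, 162.0]
orientation: [[0.158, -0.987, 0.0], [-0.987, -0.158, -0.0], [0.0, -0.0, -1.0]]
force: [0.3, -0.2, -1.6]
width: 0.697
```

Request:
{"api": "apply_moves", "payload": {"rows": [{"x":-5,"y":6,"z":0,"spin":-0.141,"grip":0.1},{"x":0,"y":0,"z":0,"spin":0,"grip":0.1},{"x":0,"y":0,"z":0,"spin":0,"grip":0.1}]}}

```text
t: 22.6
tool_pos: [433.1, 51.1, 161.9]
orientation: [[0.029, -1.0, 0.0], [-1.0, -0.029, -0.001], [0.001, -0.0, -1.0]]
force: [0.3, 0.1, -1.2]
width: 0.693
```

```bash
python3 - <<'E'
from h import *
o=arm.get_obs()
R=np.array(o['orientation']);print(o['tool_pos'],o['width'],o['force'],'jaw',np.degrees(np.arctan2(R[1,0],R[0,0])),o['qpos'],R[2])
E
```

```text
[433.12682658  51.11130902 161.86959924] 0.6926279048353607 [ 0.26156111  0.07338543 -1.19513094] jaw -88.34001416295179 [-46.05414118  27.92572868  45.81338447 134.07385703 -39.42035945
  31.86292208 -57.20334902] [ 6.48672377e-04 -5.32799012e-05 -9.99999788e-01]
```

Request:
{"api": "apply_moves", "payload": {"rows": [{"x":-4,"y":1.2,"z":-30,"spin":-0.008,"grip":0.1},{"x":0,"y":0,"z":-35,"spin":0,"grip":0.1},{"x":0,"y":0,"z":-30,"spin":0,"grip":0.1},{"x":0,"y":0,"z":0,"spin":0,"grip":0.1},{"x":0,"y":0,"z":0,"spin":0,"grip":0.1}]}}

```text
t: 23.1
tool_pos: [429.2, 51.8, 67.3]
orientation: [[0.017, -1.0, -0.001], [-1.0, -0.017, 0.0], [-0.0, 0.001, -1.0]]
force: [0.7, -0.9, -0.6]
width: 0.688
```

```bash
python3 - <<'E'
from h import *
o=arm.get_obs()
R=np.array(o['orientation']);print(o['tool_pos'],o['width'],o['force'],'jaw',np.degrees(np.arctan2(R[1,0],R[0,0])),o['qpos'],R[2])
p=eyes.snapshot('wrist');I=cv2.cvtColor(p['pixels'],cv2.COLOR_RGB2BGR);cv2.imwrite('pics/w18.png',I)
c=cam(p,o)
u=np.array([-.0209,.9998]);v=np.array([.9998,.0209])
for k in (-67.5,-22.5,22.5,67.5):
    for s in(-36,36): 
        q=np.array([429,52.4])+k*v+s*u; print(k,s,proj(c,(*q,34)).round(0))
p=eyes.snapshot('scene');I=cv2.cvtColor(p['pixels'],cv2.COLOR_RGB2BGR)
cv2.imwrite('pics/s18.png',cv2.resize(I[240:390,240:390],None,fx=4,fy=4,interpolation=cv2.INTER_CUBIC))
E
```

```text
[429.20182001  51.78891281  67.27509443] 0.6881813150756934 [ 0.69669907 -0.89349165 -0.63074885] jaw -89.03298971038389 [-31.16716027  35.37898528  24.76497648 137.97732985 -57.32362021
  16.7676123  -43.39727316] [-2.16172071e-04  5.66243414e-04 -9.99999816e-01]
-67.5 -36 [334. 355.]
-67.5 36 [213. 355.]
-22.5 -36 [337. 286.]
-22.5 36 [209. 287.]
22.5 -36 [341. 209.]
22.5 36 [205. 209.]
67.5 -36 [345. 121.]
67.5 36 [200. 121.]
```

View pics/w18.png

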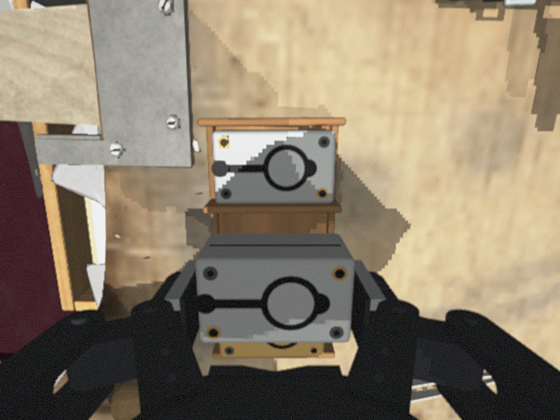

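View pics/s18.png

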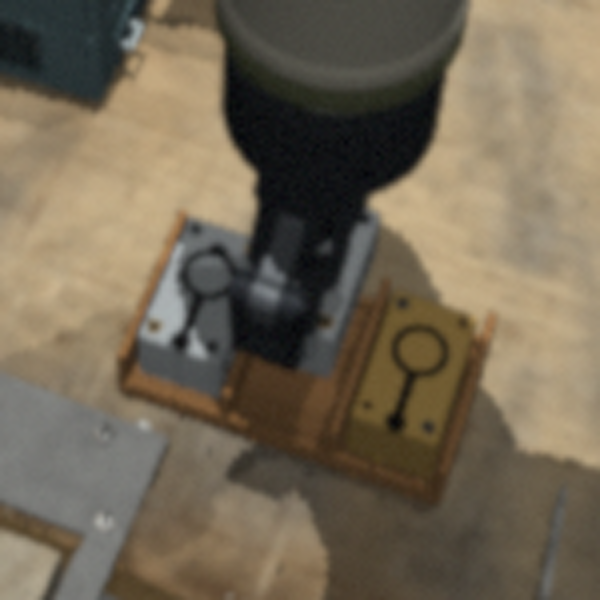

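Request:
{"api": "apply_moves", "payload": {"rows": [{"x":-0.2,"y":0.5,"z":-10,"spin":0.003,"grip":0.1},{"x":0,"y":0,"z":-8,"spin":0,"grip":0.1},{"x":0,"y":0,"z":0,"spin":0,"grip":0.1},{"x":0,"y":0,"z":0,"spin":0,"grip":0.1}]}}

```text
t: 23.6
tool_pos: [429.2, 53.7, 49.8]
orientation: [[0.021, -1.0, 0.001], [-1.0, -0.021, 0.0], [-0.0, -0.001, -1.0]]
force: [-0.1, 0.1, -2.1]
width: 0.693
```

```bash
python3 - <<'E'
from h import *
o=arm.get_obs()
R=np.array(o['orientation']);print(o['tool_pos'],o['force'],'jaw',np.degrees(np.arctan2(R[1,0],R[0,0])),o['qpos'],R[2])
E
```

```text
[429.18289051  53.6518188   49.81409917] [-0.12303282  0.08415039 -2.10996792] jaw -88.77515397314666 [-26.58239893  36.44697998  17.54087567 138.25622091 -58.04239414
  12.17409556 -43.65132342] [-1.28478803e-04 -1.31817345e-03 -9.99999123e-01]
```

Request:
{"api": "apply_moves", "payload": {"rows": [{"x":-0.2,"y":-1,"z":-4,"spin":0,"grip":0.1},{"x":0,"y":0,"z":-3,"spin":0,"grip":0.1},{"x":0,"y":0,"z":0,"spin":0,"grip":0.1}]}}

```text
t: 23.9
tool_pos: [428.5, 52.6, 41.7]
orientation: [[0.021, -1.0, -0.0], [-1.0, -0.021, 0.0], [-0.0, 0.0, -1.0]]
force: [0.5, 0.3, -1.4]
width: 0.689
```

```bash
cat > st.py <<'E'
from h import *
o=arm.get_obs();np.set_printoptions(precision=2,suppress=True)
R=np.array(o['orientation']);print(o['t'],o['tool_pos'],o['force'],'jaw',np.degrees(np.arctan2(R[1,0],R[0,0])),o['qpos'],R[2],o['width'])
E
python3 st.py
```

```text
23.9 [428.5   52.59  41.72] [ 0.54  0.33 -1.42] jaw -88.80253838001276 [-24.39  37.09  14.49 138.38 -58.24  10.22 -43.72] [-0.  0. -1.] 0.6888247818212121
```

Request:
{"api": "apply_moves", "payload": {"rows": [{"x":0.4,"y":0,"z":-4,"spin":0,"grip":0.1},{"x":0,"y":0,"z":-4,"spin":0,"grip":0.1},{"x":0,"y":0,"z":0,"spin":0,"grip":0.1}]}}

```text
t: 24.2
tool_pos: [428.8, 52.5, 33.4]
orientation: [[0.02, -1.0, -0.001], [-1.0, -0.02, 0.0], [-0.0, 0.001, -1.0]]
force: [0.8, -0.1, -1.8]
width: 0.689
```

```bash
python3 st.py
```

```text
24.2 [428.76  52.48  33.35] [ 0.82 -0.09 -1.83] jaw -88.82624070834763 [-22.34  37.84  11.51 138.4  -58.39   8.28 -43.9 ] [-0.  0. -1.] 0.6892744605562653
```

Request:
{"api": "apply_moves", "payload": {"rows": [{"x":0,"y":0,"z":15,"spin":0,"grip":0.1},{"x":0,"y":0,"z":30,"spin":0,"grip":0.1},{"x":0,"y":0,"z":40,"spin":0,"grip":0.1},{"x":10,"y":0,"z":40,"spin":0.1,"grip":0.1},{"x":30,"y":0,"z":0,"spin":0.147,"grip":0.1}]}}

```text
t: 24.7
tool_pos: [468.0, 53.3, 162.4]
orientation: [[0.27, -0.963, 0.002], [-0.963, -0.27, 0.0], [0.0, -0.002, -1.0]]
force: [1.7, -0.1, -2.1]
width: 0.691
```

Request:
{"api": "apply_moves", "payload": {"rows": [{"x":30,"y":0,"z":0,"spin":0.147,"grip":0.1},{"x":0,"y":0,"z":0,"spin":0.147,"grip":0.1},{"x":0,"y":0,"z":0,"spin":0.147,"grip":0.1},{"x":0,"y":0,"z":0,"spin":0.147,"grip":0.1},{"x":0,"y":0,"z":0,"spin":0.147,"grip":0.1}]}}

```text
t: 25.2
tool_pos: [498.5, 52.5, 158.7]
orientation: [[0.846, -0.533, -0.001], [-0.533, -0.846, -0.0], [-0.001, 0.0, -1.0]]
force: [-0.0, -0.0, -1.2]
width: 0.689
```

Request:
{"api": "apply_moves", "payload": {"rows": [{"x":0,"y":0,"z":0,"spin":0.147,"grip":0.1},{"x":0,"y":0,"z":0,"spin":0.147,"grip":0.1},{"x":0,"y":0,"z":0,"spin":0.147,"grip":0.1},{"x":0,"y":0,"z":0,"spin":0.147,"grip":0.1},{"x":0,"y":0,"z":0,"spin":0.147,"grip":0.1}]}}

```text
t: 25.7
tool_pos: [498.5, 52.4, 158.7]
orientation: [[0.985, 0.172, -0.001], [0.172, -0.985, -0.0], [-0.001, 0.0, -1.0]]
force: [-0.1, -0.6, -1.1]
width: 0.689
```

```bash
python3 st.py
```

```text
25.7 [498.49  52.44 158.71] [-0.08 -0.64 -1.06] jaw 9.903944688689439 [-22.18  25.88  13.4  125.22 -11.65  30.06   9.94] [-0.  0. -1.] 0.6886601845165429
```

Request:
{"api": "apply_moves", "payload": {"rows": [{"x":0,"y":0,"z":0,"spin":0.142,"grip":0.1},{"x":0,"y":0,"z":0,"spin":0.142,"grip":0.1},{"x":0,"y":0,"z":0,"spin":0.142,"grip":0.1},{"x":0,"y":0,"z":0,"spin":0.142,"grip":0.1},{"x":0,"y":0,"z":0,"spin":0.142,"grip":0.1}]}}

```text
t: 26.2
tool_pos: [498.5, 52.4, 158.7]
orientation: [[0.635, 0.772, -0.001], [0.772, -0.635, -0.0], [-0.001, -0.0, -1.0]]
force: [0.1, -0.8, -1.8]
width: 0.697
```

Request:
{"api": "apply_moves", "payload": {"rows": [{"x":0,"y":0,"z":0,"spin":0.142,"grip":0.1},{"x":0,"y":0,"z":0,"spin":0.142,"grip":0.1},{"x":0,"y":0,"z":0,"spin":0.142,"grip":0.1},{"x":0,"y":0,"z":0,"spin":0.142,"grip":0.1},{"x":0,"y":0,"z":0,"spin":0.142,"grip":0.1}]}}

```text
t: 26.7
tool_pos: [498.5, 52.3, 158.7]
orientation: [[-0.022, 1.0, -0.001], [1.0, 0.022, -0.0], [-0.0, -0.001, -1.0]]
force: [-0.3, 0.4, -1.9]
width: 0.687
```

```bash
python3 st.py; python3 - <<'E'
from h import *
o=arm.get_obs();p=eyes.snapshot('wrist');I=cv2.cvtColor(p['pixels'],cv2.COLOR_RGB2BGR);cv2.imwrite('pics/w19.png',I)
c=cam(p,o);import pickle;pickle.dump((c,o['tool_pos']),open('w19.pkl','wb'))
E
```

```text
26.7 [498.48  52.31 158.68] [-0.32  0.37 -1.9 ] jaw 91.24638760253727 [ -4.7   25.63 -10.64 124.14   8.94  30.96  69.26] [-0. -0. -1.] 0.687332933772081
```

View pics/w19.png

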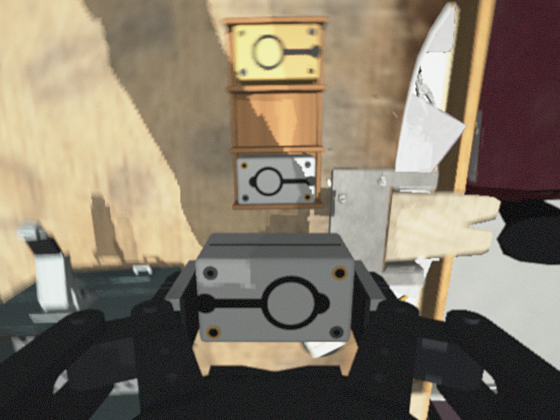

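```bash
python3 - <<'E'
from h import *
import pickle;c,_=pickle.load(open('w19.pkl','rb'))
I=cv2.imread('pics/w19.png')
u=np.array([-.0209,.9998]);v=np.array([.9998,.0209])
J=cv2.resize(I[10:215,215:335],None,fx=2.9,fy=2.9,interpolation=cv2.INTER_CUBIC);J=cv2.resize(I[10:215,205:345],None,fx=2.9,fy=2.9,interpolation=cv2.INTER_CUBIC)
for k in (-67.5,-22.5,22.5,67.5):
    a=[proj(c,(*(np.array([429,52.5])+k*v+s*u),34)) for s in(-36,36)]
    b=[tuple(int(t) for t in (q-[205,10]+.5)*2.9) for q in a]; print(np.round(a,1)); cv2.line(J,b[0],b[1],(255,0,0),1)
cv2.imwrite('pics/w19z.png',J)
E
```

```text
[[226.3  19.8]
 [328.8  19.9]]
[[228.5  87.9]
 [326.2  88. ]]
[[230.5 150. ]
 [323.9 150.1]]
[[232.3 206.8]
 [321.8 206.9]]
```

View pics/w19z.png

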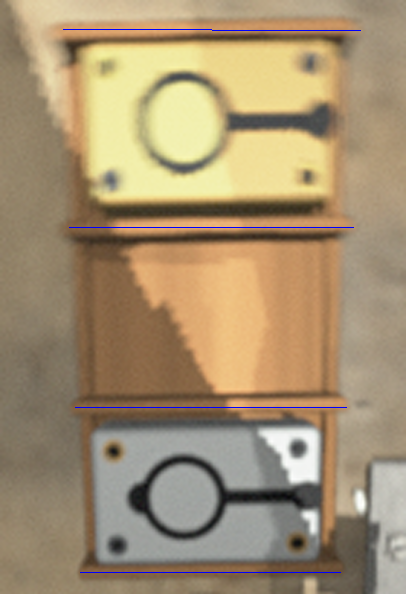

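Request:
{"api": "apply_moves", "payload": {"rows": [{"x":-30,"y":-0.5,"z":0,"spin":0,"grip":0.1},{"x":-30,"y":0,"z":-10,"spin":0,"grip":0.1},{"x":-9.6,"y":0,"z":-40,"spin":0,"grip":0.1},{"x":0,"y":0,"z":-40,"spin":0,"grip":0.1},{"x":0,"y":0,"z":0,"spin":0,"grip":0.1}]}}

```text
t: 27.25
tool_pos: [427.0, 51.9, 65.4]
orientation: [[-0.015, 1.0, -0.007], [1.0, 0.015, -0.002], [-0.002, -0.007, -1.0]]
force: [-0.4, 0.6, -0.2]
width: 0.694
```

```bash
python3 st.py
```

```text
27.25 [427.04  51.86  65.35] [-0.37  0.63 -0.23] jaw 90.84498824896593 [-11.    32.77  -4.95 136.77  13.8   11.31  62.12] [-0.   -0.01 -1.  ] 0.6936986776723304
```

Request:
{"api": "apply_moves", "payload": {"rows": [{"x":1.5,"y":0,"z":-8,"spin":0.006,"grip":0.1},{"x":0,"y":0,"z":-7,"spin":0,"grip":0.1},{"x":0,"y":0,"z":0,"spin":0,"grip":0.1}]}}

```text
t: 27.55
tool_pos: [431.6, 52.2, 54.4]
orientation: [[-0.021, 1.0, 0.002], [1.0, 0.021, 0.0], [0.0, 0.002, -1.0]]
force: [0.5, -0.7, -2.0]
width: 0.69
```

```bash
python3 st.py
```

```text
27.55 [431.59  52.18  54.45] [ 0.55 -0.7  -2.01] jaw 91.23189282713406 [-11.53  34.19  -4.06 136.94  14.59   9.12  61.93] [ 0.  0. -1.] 0.6898416434528148
```

Request:
{"api": "apply_moves", "payload": {"rows": [{"x":-2.8,"y":-0.5,"z":-5,"spin":0,"grip":0.1},{"x":0,"y":0,"z":-4,"spin":0,"grip":0.1},{"x":0,"y":0,"z":0,"spin":0,"grip":0.1}]}}

```text
t: 27.85
tool_pos: [428.0, 51.6, 44.8]
orientation: [[-0.022, 1.0, 0.0], [1.0, 0.022, -0.0], [-0.0, 0.0, -1.0]]
force: [0.4, -0.6, -1.0]
width: 0.693
```

```bash
python3 st.py
```

```text
27.85 [427.96  51.56  44.84] [ 0.36 -0.57 -0.96] jaw 91.26749484986694 [-12.09  35.38  -3.34 137.65  15.47   7.28  61.1 ] [-0.  0. -1.] 0.692538268650143
```

Request:
{"api": "apply_moves", "payload": {"rows": [{"x":0.8,"y":0,"z":-3,"spin":0,"grip":0.1},{"x":0,"y":0,"z":-3,"spin":0,"grip":0.1},{"x":0,"y":0,"z":-2,"spin":0,"grip":0.1},{"x":0,"y":0,"z":0,"spin":0,"grip":0.1}]}}

```text
t: 28.25
tool_pos: [428.8, 51.6, 36.5]
orientation: [[-0.022, 1.0, -0.0], [1.0, 0.022, -0.0], [-0.0, -0.0, -1.0]]
force: [0.1, 0.4, -1.5]
width: 0.692
```

```bash
python3 st.py
```

```text
28.25 [428.77  51.63  36.54] [ 0.12  0.4  -1.51] jaw 91.2822447209753 [-11.96  36.47  -3.5  137.72  19.53   6.23  57.08] [-0. -0. -1.] 0.6920967920864859
```

Request:
{"api": "apply_moves", "payload": {"rows": [{"x":0,"y":0,"z":-3,"spin":0,"grip":0.1},{"x":0,"y":0,"z":-3,"spin":0,"grip":0.1},{"x":0,"y":0,"z":-2,"spin":0,"grip":0.1},{"x":0,"y":0,"z":0,"spin":0,"grip":0.1}]}}

```text
t: 28.65
tool_pos: [428.8, 51.6, 28.7]
orientation: [[-0.022, 1.0, -0.0], [1.0, 0.022, 0.0], [0.0, -0.0, -1.0]]
force: [0.4, -0.9, -1.4]
width: 0.694
```

```bash
python3 st.py
```

```text
28.65 [428.76  51.56  28.67] [ 0.42 -0.89 -1.43] jaw 91.27672566498812 [-10.06  37.51  -6.22 137.79  37.8    6.17  38.63] [ 0. -0. -1.] 0.6935104539661934
```

Working well: joint 5 takes up the motion and joint 6 stays inside its range.

Request:
{"api": "apply_moves", "payload": {"rows": [{"x":0,"y":0,"z":-2,"spin":0,"grip":0.1},{"x":0,"y":0,"z":-2,"spin":0,"grip":0.1},{"x":0,"y":0,"z":-2,"spin":0,"grip":0.1},{"x":0,"y":0,"z":0,"spin":0,"grip":0.1}]}}

```text
t: 29.05
tool_pos: [428.8, 51.6, 22.8]
orientation: [[-0.022, 1.0, -0.0], [1.0, 0.022, -0.0], [-0.0, -0.0, -1.0]]
force: [0.7, 0.2, -2.4]
width: 0.689
```

```bash
python3 st.py
```

```text
29.05 [428.8   51.57  22.79] [ 0.68  0.21 -2.44] jaw 91.27428697419087 [ -9.2   38.3   -7.48 137.86  48.62   6.17  27.73] [-0. -0. -1.] 0.6893277934669536
```

Request:
{"api": "apply_moves", "payload": {"rows": [{"x":0,"y":0,"z":-2,"spin":0,"grip":0.1},{"x":0,"y":0,"z":-2,"spin":0,"grip":0.1},{"x":0,"y":0,"z":-1,"spin":0,"grip":0.1},{"x":0,"y":0,"z":0,"spin":0,"grip":0.1}]}}

```text
t: 29.45
tool_pos: [428.8, 51.6, 17.9]
orientation: [[-0.022, 1.0, -0.0], [1.0, 0.022, -0.0], [-0.0, -0.0, -1.0]]
force: [0.5, -0.4, -1.3]
width: 0.691
```

Request:
{"api": "apply_moves", "payload": {"rows": [{"x":0,"y":0,"z":-1,"spin":0,"grip":0.1},{"x":0,"y":0,"z":0,"spin":0,"grip":0.1}]}}

```text
t: 29.65
tool_pos: [428.8, 51.6, 16.9]
orientation: [[-0.022, 1.0, 0.0], [1.0, 0.022, -0.0], [-0.0, 0.0, -1.0]]
force: [-0.3, -0.2, -0.9]
width: 0.692
```

Request:
{"api": "apply_moves", "payload": {"rows": [{"x":0,"y":0,"z":-1,"spin":0,"grip":0.1},{"x":0,"y":0,"z":0,"spin":0,"grip":0.1}]}}

```text
t: 29.85
tool_pos: [428.8, 51.6, 16.6]
orientation: [[-0.022, 1.0, 0.001], [1.0, 0.022, -0.0], [-0.0, 0.001, -1.0]]
force: [-1.0, 0.6, 13.5]
width: 0.692
```

Request:
{"api": "apply_moves", "payload": {"rows": [{"x":0,"y":0,"z":-0.7,"spin":0,"grip":0.1},{"x":0,"y":0,"z":0,"spin":0,"grip":0.1}]}}

```text
t: 30.05
tool_pos: [428.9, 51.6, 16.6]
orientation: [[-0.022, 1.0, 0.002], [1.0, 0.022, 0.0], [0.0, 0.002, -1.0]]
force: [-2.7, 0.0, 29.0]
width: 0.688
```

```bash
python3 - <<'E'
from h import *
p=eyes.snapshot('wrist');I=cv2.cvtColor(p['pixels'],cv2.COLOR_RGB2BGR);cv2.imwrite('pics/w20.png',I)
p=eyes.snapshot('scene');I=cv2.cvtColor(p['pixels'],cv2.COLOR_RGB2BGR)
cv2.imwrite('pics/s20.png',cv2.resize(I[260:380,250:390],None,fx=5,fy=5,interpolation=cv2.INTER_CUBIC))
E
```

```text
(no output)
```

View pics/w20.png

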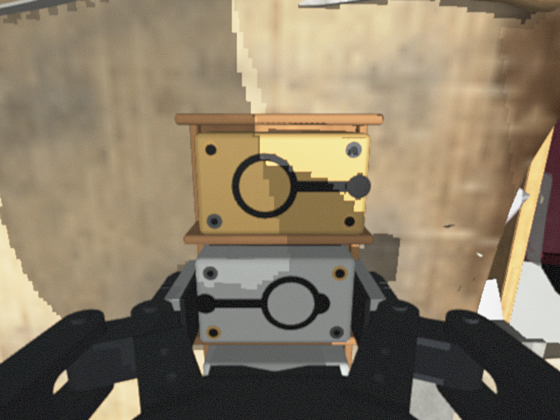

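View pics/s20.png

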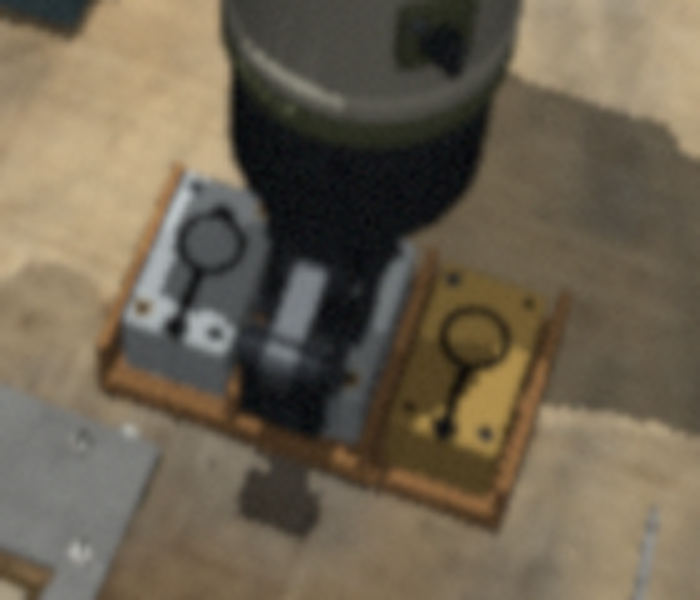

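Request:
{"api": "apply_moves", "payload": {"rows": [{"x":0,"y":0,"z":0.8,"spin":0,"grip":0.1},{"x":0,"y":0,"z":0,"spin":0,"grip":0.45},{"x":0,"y":0,"z":0,"spin":0,"grip":0.6},{"x":0,"y":0,"z":0,"spin":0,"grip":0.7},{"x":0,"y":0,"z":0,"spin":0,"grip":0.7}]}}

```text
t: 30.65
tool_pos: [428.8, 51.6, 15.8]
orientation: [[-0.022, 1.0, -0.0], [1.0, 0.022, -0.0], [-0.0, -0.0, -1.0]]
force: [0.2, -0.3, 0.0]
width: 0.851
```

```bash
python3 st.py;python3 - <<'E'
from h import *
p=eyes.snapshot('wrist');I=cv2.cvtColor(p['pixels'],cv2.COLOR_RGB2BGR);cv2.imwrite('pics/w21.png',I)
E
```

```text
30.65 [428.78  51.61  15.8 ] [ 0.23 -0.35  0.04] jaw 91.27052320285102 [ -8.23  39.26  -8.9  137.93  60.69   6.45  15.6 ] [-0. -0. -1.] 0.8508426848169968
```

View pics/w21.png

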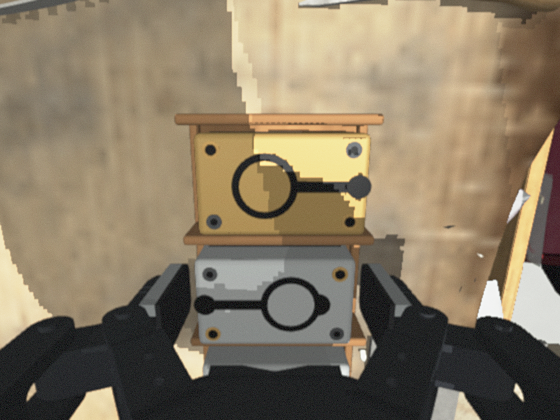

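Request:
{"api": "apply_moves", "payload": {"rows": [{"x":0,"y":0,"z":6,"spin":0,"grip":0.7},{"x":0,"y":0,"z":12,"spin":0,"grip":0.7},{"x":0,"y":0,"z":25,"spin":0,"grip":0.7},{"x":0,"y":0,"z":40,"spin":0,"grip":0.7},{"x":0,"y":0,"z":45,"spin":0,"grip":0.7}]}}

```text
t: 31.2
tool_pos: [427.6, 51.6, 144.6]
orientation: [[-0.023, 1.0, -0.004], [1.0, 0.023, 0.0], [0.001, -0.004, -1.0]]
force: [1.9, -1.2, 0.3]
width: 0.85
```

Request:
{"api": "apply_moves", "payload": {"rows": [{"x":20,"y":30,"z":40,"spin":0,"grip":0.7},{"x":20,"y":40,"z":30,"spin":0,"grip":0.7},{"x":0,"y":45,"z":0,"spin":0,"grip":0.7},{"x":0,"y":45,"z":0,"spin":0,"grip":0.7},{"x":0,"y":45,"z":0,"spin":0,"grip":0.7}]}}

```text
t: 31.7
tool_pos: [466.0, 252.8, 209.1]
orientation: [[-0.021, 1.0, 0.0], [1.0, 0.021, -0.0], [-0.0, 0.0, -1.0]]
force: [1.1, -0.5, 0.6]
width: 0.852
```

Request:
{"api": "apply_moves", "payload": {"rows": [{"x":-10,"y":45,"z":0,"spin":0,"grip":0.7},{"x":-10,"y":45,"z":0,"spin":0,"grip":0.7},{"x":-10,"y":45,"z":0,"spin":0,"grip":0.7},{"x":-10,"y":45,"z":0,"spin":0,"grip":0.7},{"x":0,"y":0,"z":0,"spin":0,"grip":0.7}]}}

```text
t: 32.2
tool_pos: [422.3, 438.6, 209.3]
orientation: [[-0.03, 1.0, -0.002], [1.0, 0.03, 0.005], [0.005, -0.001, -1.0]]
force: [-0.1, -0.7, 0.1]
width: 0.85
```

```bash
python3 st.py;python3 - <<'E'
from h import *
for n in('top','scene'):
    p=eyes.snapshot(n);save(p,n+'_end')
    I=cv2.imread(f'pics/{n}_end.png')
    r=I[110:330,170:430] if n=='top' else I[100:370,170:400]
    cv2.imwrite(f'pics/{n}_endz.png',cv2.resize(r,None,fx=2.2,fy=2.2,interpolation=cv2.INTER_CUBIC) if n=='scene' else cv2.resize(r,None,fx=2.7,fy=2.7,interpolation=cv2.INTER_CUBIC))
E
```

```text
32.2 [422.27 438.57 209.29] [-0.14 -0.72  0.14] jaw 91.71351465062101 [-23.06  33.27 -42.52 106.93  28.34  50.66  12.38] [ 0.01 -0.   -1.  ] 0.8497782536124929
```

View pics/top_endz.png

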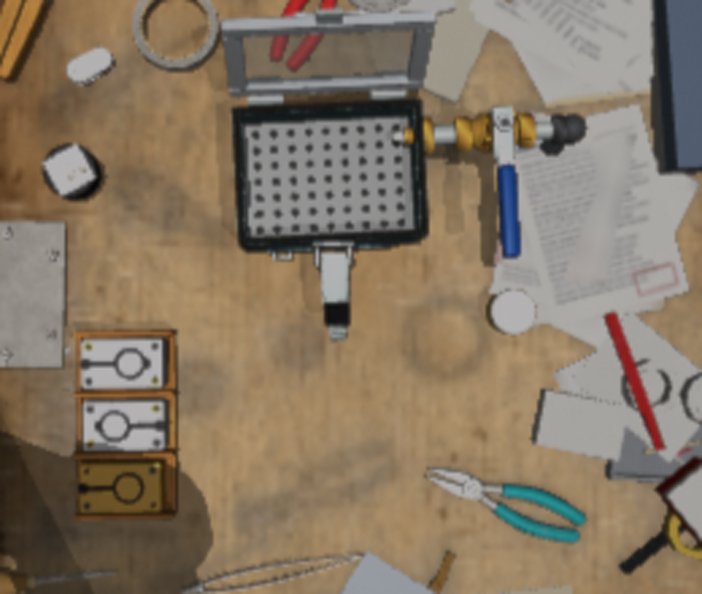

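View pics/scene_endz.png

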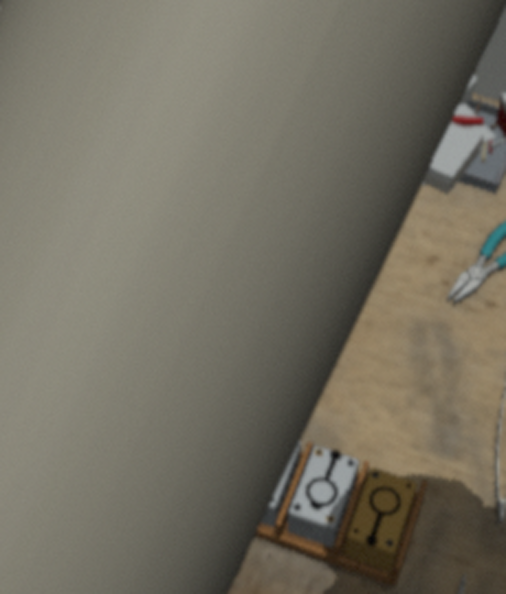

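```bash
python3 - <<'E'
from h import *
import pickle;c,_=pickle.load(open('cams.pkl','rb'))
I=cv2.imread('pics/top_end.png');cv2.imwrite('pics/vz.png',cv2.resize(I[140:215,335:400],None,fx=8,fy=8,interpolation=cv2.INTER_CUBIC))
b=I.astype(int);m=(b[...,0]>b[...,2]+50)&(b[...,0]>b[...,1]+30);m[:140]=0;m[215:]=0;m[:,:340]=0;m[:,:][:,400:]=0
ys,xs=np.nonzero(m);W=np.array([onz(c,(x,y),130)[:2] for x,y in zip(xs,ys)]);print(len(W),W.mean(0))
d=np.linalg.svd(W-W.mean(0))[2][0];print(np.degrees(np.arctan2(d[1],d[0])))
for n,p in [('end',I),('0',cv2.imread('pics/top0.png'))]: print(n)
d0=cv2.absdiff(I,cv2.imread('pics/top0.png')).max(2);print('jar diffs',d0[215:237,349:372].max(),d0[160:188,183:210].max())
E
```

```text
189 [ 581.52920525 -215.9262391 ]
-176.4381625076916
end
0
jar diffs 11 11
```

View pics/vz.png

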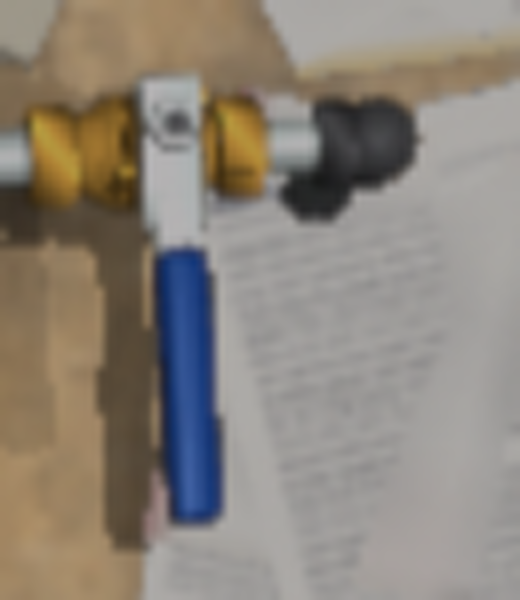

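```bash
python3 -c "
from rig import close_job; print(close_job())"
```

```text
the job is handed in; nothing more can be done
None
```

The job is done and handed in at about 32 s of the 72 s allowed.

- **Valve:** I turned it first, until it stopped moving and the force rose to about 22 N. The last top picture puts the handle at −176.4°, against −176.7° for exactly square.
- **Latch and lid:** I lifted the lever in two grips to about 1.35 rad. The hook dropped off the keeper and the lid sprang open. It still stood open in the last top picture.
- **Mould:** I took it out of the box and set it on the bare bench to re-grip it by its ends. My first attempt to lower it into the rack was heading for a joint limit, so I lifted it out again. I turned it half round, which the task allows, and lowered it in small steps. I let go only once it rested on the bay floor. Floor contact came about 0.8 mm higher than I had worked out. The wrist and top pictures show it between the partitions, face up, its top level with its neighbours as far as the pictures show.
- **Jars:** Comparing top pictures from before and after showed no movement of either jar.

The arm hid the box in the final scene picture, so the last check of the valve, lid and jars rests on the top camera alone.

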